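Cap check and sealing of a sample transport chest

TASK

Before this sample chest is sent off, check every bottle in it by turning its cap anticlockwise while it stands in its pocket: a sound cap locks on its teeth after about 5 degrees (leave it turned against them and the bottle in the chest), a loose one runs on (turn it by 20 degrees or so). Stand each bottle with a loose cap upright on the perforated tray. Then close the lid, swing the hasp flat down over the staple and push the locking pin through the staple, in front of the hasp, as far as its red handle.

Things in the scene. Friction and masses are not known exactly. Their poses are not given: they have to be found in the camera images.
- chest: Open aluminium chest 240 (x) x 160 (y) x 62 mm, fixed. Origin: centre of underside. +y points to the hinge side; hasp and staple are on the -y face (y = -80). Foam inside, 44 mm high, has six square pockets 56 mm wide centred at x = -76, 0, 76, y = -36, 36 mm, floor at z = 6 mm; walls end at z = 62 mm. A bottle in a pocket can turn no more than about 5 degrees
- lid (a joint): angle of the chest's lid, rad: 0 closed, about 1.9 wide open, leaning back past the +y side. A hood 240 x 160 x 50 mm, its top 112 mm above the bench when closed. Hinge line along the chest's x at y = 80, z = 62 mm; its friction (0.45 N m) holds the lid where it is left. Closed fingers can hook behind its outer face, pull it over and press it down
- hasp (a joint): angle of the hasp on the lid's front, rad: 0 flat down over the staple (lid closed), 1.57 standing straight out, more = pointing up. Slotted steel strap 70 mm wide, 4 mm thick, 76 mm long from its hinge (along the chest's x); the 30 mm next to the hinge is plain plate, then comes the slot, 32 x 34 mm, between side bars 19 mm wide. Stays where left (friction 0.04 N m)
- hasp_hinge (a point): middle of the hasp's hinge line; with the lid closed it is at chest coordinates (0, -85, 102) mm
- staple (a point): centre of the staple's opening, at chest coordinates (0, -96.5, 55) mm. The staple is a bent steel plate standing 30 mm out from the chest's front and 24 mm wide along the chest's x; its opening runs through along the chest's x. With the hasp over it, 19 mm (y) by 14 mm (z) stay free in front of the strap for the pin
- pin: L-shaped locking pin of 9 mm steel rod, lying flat, 60 g: round-ended shaft along its +x; short arm along its -y with a red sleeve 12 mm thick (x) and high, from y = -12 to -58 mm. Origin under the elbow; the rod's centre line is 6 mm above it. Fully through the staple, the arm bears on the staple's edge, the elbow 18 mm short of the staple's centre, with the arm pointing away from the chest
- pin_tip (a point): end of the pin's shaft, 89.5 mm from the elbow, on the rod's centre line
- tray: grey perforated steel tray, 195 (x) x 163 (y) mm, top surface 8 mm above the bench, fixed. Origin at the centre of its underside
- bottle_1: square white plastic sample bottle with a label and a ribbed blue screw cap; body 52 x 52 x 58 mm, cap 40 mm in diameter from 66 to 90 mm above the bottle's underside. Origin at the centre of the underside, z up. About 0.165 kg. It may be lifted by its cap, which cannot come off
- cap_mark_1 (a point): centre of the underside of bottle_1's cap, 66 mm above the bottle's underside (a loose cap sits 0.4 mm higher, too little to see). Turns with the cap; its x axis (white line on the top) lies along the bottle's x as found, sound or loose. Turns at about 0.1 N m and stays where left. A sound cap meets hard teeth at 0.09 rad, where grips stall or slip; a loose one runs on freely to 1.4 rad
- bottle_2: square white plastic sample bottle with a label and a ribbed blue screw cap; body 52 x 52 x 58 mm, cap 40 mm in diameter from 66 to 90 mm above the bottle's underside. Origin at the centre of the underside, z up. About 0.165 kg. It may be lifted by its cap, which cannot come off
- cap_mark_2 (a point): centre of the underside of bottle_2's cap, 66 mm above the bottle's underside (a loose cap sits 0.4 mm higher, too little to see). Turns with the cap; its x axis (white line on the top) lies along the bottle's x as found, sound or loose. Turns at about 0.1 N m and stays where left. A sound cap meets hard teeth at 0.09 rad, where grips stall or slip; a loose one runs on freely to 1.4 rad
- bottle_3: square white plastic sample bottle with a label and a ribbed blue screw cap; body 52 x 52 x 58 mm, cap 40 mm in diameter from 66 to 90 mm above the bottle's underside. Origin at the centre of the underside, z up. About 0.165 kg. It may be lifted by its cap, which cannot come off
- cap_mark_3 (a point): centre of the underside of bottle_3's cap, 66 mm above the bottle's underside (a loose cap sits 0.4 mm higher, too little to see). Turns with the cap; its x axis (white line on the top) lies along the bottle's x as found, sound or loose. Turns at about 0.1 N m and stays where left. A sound cap meets hard teeth at 0.09 rad, where grips stall or slip; a loose one runs on freely to 1.4 rad
- bottle_4: square white plastic sample bottle with a label and a ribbed blue screw cap; body 52 x 52 x 58 mm, cap 40 mm in diameter from 66 to 90 mm above the bottle's underside. Origin at the centre of the underside, z up. About 0.165 kg. It may be lifted by its cap, which cannot come off
- cap_mark_4 (a point): centre of the underside of bottle_4's cap, 66 mm above the bottle's underside (a loose cap sits 0.4 mm higher, too little to see). Turns with the cap; its x axis (white line on the top) lies along the bottle's x as found, sound or loose. Turns at about 0.1 N m and stays where left. A sound cap meets hard teeth at 0.09 rad, where grips stall or slip; a loose one runs on freely to 1.4 rad
- bottle_5: square white plastic sample bottle with a label and a ribbed blue screw cap; body 52 x 52 x 58 mm, cap 40 mm in diameter from 66 to 90 mm above the bottle's underside. Origin at the centre of the underside, z up. About 0.165 kg. It may be lifted by its cap, which cannot come off
- cap_mark_5 (a point): centre of the underside of bottle_5's cap, 66 mm above the bottle's underside (a loose cap sits 0.4 mm higher, too little to see). Turns with the cap; its x axis (white line on the top) lies along the bottle's x as found, sound or loose. Turns at about 0.1 N m and stays where left. A sound cap meets hard teeth at 0.09 rad, where grips stall or slip; a loose one runs on freely to 1.4 rad
- bottle_6: square white plastic sample bottle with a label and a ribbed blue screw cap; body 52 x 52 x 58 mm, cap 40 mm in diameter from 66 to 90 mm above the bottle's underside. Origin at the centre of the underside, z up. About 0.165 kg. It may be lifted by its cap, which cannot come off
- cap_mark_6 (a point): centre of the underside of bottle_6's cap, 66 mm above the bottle's underside (a loose cap sits 0.4 mm higher, too little to see). Turns with the cap; its x axis (white line on the top) lies along the bottle's x as found, sound or loose. Turns at about 0.1 N m and stays where left. A sound cap meets hard teeth at 0.09 rad, where grips stall or slip; a loose one runs on freely to 1.4 rad
- wash_bottle: orange squeeze wash bottle with a red nozzle, 72 mm across, 210 mm tall, standing at the left; not part of the work
- pot_yellow: white specimen pot with a yellow lid, 48 mm across, 62 mm tall, standing at the left; not part of the work
- timer: flat digital lab timer, 67x67x19 mm, lying at the left; not part of the work

How it is judged:
On the way, in this order (a step that is already met when the one before it is completed fails the run):
1. every cap has been tried: bottles with seated caps, turned onto their teeth, are in the chest, those whose caps ran on are upright on the tray ((((angle between the x axis of cap_mark_1 and the x axis of bottle_1, either way round above 0.2 rad and z of cap_mark_1 in the frame of bottle_1 above 0.0662 m) and (x of bottle_1 in the frame of tray between -0.09 and 0.09 m and y of bottle_1 in the frame of tray between -0.075 and 0.075 m and z of bottle_1 in the frame of tray between 0 and 0.02 m and angle between bottle_1's own z axis and vertical below 0.15 rad and linear speed of bottle_1 below 0.03 m/s)) or ((angle between the x axis of cap_mark_1 and the x axis of bottle_1, either way round between 0.05 and 0.2 rad and z of cap_mark_1 in the frame of bottle_1 below 0.0662 m) and (x of bottle_1 in the frame of chest between -0.11 and 0.11 m and y of bottle_1 in the frame of chest between -0.07 and 0.07 m and z of bottle_1 in the frame of chest between -0.005 and 0.014 m and angle between bottle_1's own z axis and vertical below 0.12 rad))) and (((angle between the x axis of cap_mark_2 and the x axis of bottle_2, either way round above 0.2 rad and z of cap_mark_2 in the frame of bottle_2 above 0.0662 m) and (x of bottle_2 in the frame of tray between -0.09 and 0.09 m and y of bottle_2 in the frame of tray between -0.075 and 0.075 m and z of bottle_2 in the frame of tray between 0 and 0.02 m and angle between bottle_2's own z axis and vertical below 0.15 rad and linear speed of bottle_2 below 0.03 m/s)) or ((angle between the x axis of cap_mark_2 and the x axis of bottle_2, either way round between 0.05 and 0.2 rad and z of cap_mark_2 in the frame of bottle_2 below 0.0662 m) and (x of bottle_2 in the frame of chest between -0.11 and 0.11 m and y of bottle_2 in the frame of chest between -0.07 and 0.07 m and z of bottle_2 in the frame of chest between -0.005 and 0.014 m and angle between bottle_2's own z axis and vertical below 0.12 rad))) and (((angle between the x axis of cap_mark_3 and the x axis of bottle_3, either way round above 0.2 rad and z of cap_mark_3 in the frame of bottle_3 above 0.0662 m) and (x of bottle_3 in the frame of tray between -0.09 and 0.09 m and y of bottle_3 in the frame of tray between -0.075 and 0.075 m and z of bottle_3 in the frame of tray between 0 and 0.02 m and angle between bottle_3's own z axis and vertical below 0.15 rad and linear speed of bottle_3 below 0.03 m/s)) or ((angle between the x axis of cap_mark_3 and the x axis of bottle_3, either way round between 0.05 and 0.2 rad and z of cap_mark_3 in the frame of bottle_3 below 0.0662 m) and (x of bottle_3 in the frame of chest between -0.11 and 0.11 m and y of bottle_3 in the frame of chest between -0.07 and 0.07 m and z of bottle_3 in the frame of chest between -0.005 and 0.014 m and angle between bottle_3's own z axis and vertical below 0.12 rad))) and (((angle between the x axis of cap_mark_4 and the x axis of bottle_4, either way round above 0.2 rad and z of cap_mark_4 in the frame of bottle_4 above 0.0662 m) and (x of bottle_4 in the frame of tray between -0.09 and 0.09 m and y of bottle_4 in the frame of tray between -0.075 and 0.075 m and z of bottle_4 in the frame of tray between 0 and 0.02 m and angle between bottle_4's own z axis and vertical below 0.15 rad and linear speed of bottle_4 below 0.03 m/s)) or ((angle between the x axis of cap_mark_4 and the x axis of bottle_4, either way round between 0.05 and 0.2 rad and z of cap_mark_4 in the frame of bottle_4 below 0.0662 m) and (x of bottle_4 in the frame of chest between -0.11 and 0.11 m and y of bottle_4 in the frame of chest between -0.07 and 0.07 m and z of bottle_4 in the frame of chest between -0.005 and 0.014 m and angle between bottle_4's own z axis and vertical below 0.12 rad))) and (((angle between the x axis of cap_mark_5 and the x axis of bottle_5, either way round above 0.2 rad and z of cap_mark_5 in the frame of bottle_5 above 0.0662 m) and (x of bottle_5 in the frame of tray between -0.09 and 0.09 m and y of bottle_5 in the frame of tray between -0.075 and 0.075 m and z of bottle_5 in the frame of tray between 0 and 0.02 m and angle between bottle_5's own z axis and vertical below 0.15 rad and linear speed of bottle_5 below 0.03 m/s)) or ((angle between the x axis of cap_mark_5 and the x axis of bottle_5, either way round between 0.05 and 0.2 rad and z of cap_mark_5 in the frame of bottle_5 below 0.0662 m) and (x of bottle_5 in the frame of chest between -0.11 and 0.11 m and y of bottle_5 in the frame of chest between -0.07 and 0.07 m and z of bottle_5 in the frame of chest between -0.005 and 0.014 m and angle between bottle_5's own z axis and vertical below 0.12 rad))) and (((angle between the x axis of cap_mark_6 and the x axis of bottle_6, either way round above 0.2 rad and z of cap_mark_6 in the frame of bottle_6 above 0.0662 m) and (x of bottle_6 in the frame of tray between -0.09 and 0.09 m and y of bottle_6 in the frame of tray between -0.075 and 0.075 m and z of bottle_6 in the frame of tray between 0 and 0.02 m and angle between bottle_6's own z axis and vertical below 0.15 rad and linear speed of bottle_6 below 0.03 m/s)) or ((angle between the x axis of cap_mark_6 and the x axis of bottle_6, either way round between 0.05 and 0.2 rad and z of cap_mark_6 in the frame of bottle_6 below 0.0662 m) and (x of bottle_6 in the frame of chest between -0.11 and 0.11 m and y of bottle_6 in the frame of chest between -0.07 and 0.07 m and z of bottle_6 in the frame of chest between -0.005 and 0.014 m and angle between bottle_6's own z axis and vertical below 0.12 rad)))), for 0.2 s.
2. the lid is closed (value of joint lid below 0.05 rad), for 0.2 s.
3. the hasp lies over the staple, the lid closed (value of joint lid below 0.05 rad and value of joint hasp below 0.12 rad), for 0.2 s.
At the end, for the whole second after the job is handed in: Bottles whose caps ran on (over 0.2 rad) upright on the tray, centres 7 mm inside its edge; those with seated caps, left turned 0.05 to 0.2 rad onto their teeth, on pocket floors; lid within 0.05 rad of closed, hasp 0.12; pin at rest through the staple before the hasp, tip 45 mm past its centre (all of step 1 and all of step 3 and ((x of pin_tip in the frame of chest above 0.045 m and x of pin in the frame of chest below -0.008 m) or (x of pin_tip in the frame of chest below -0.045 m and x of pin in the frame of chest above 0.008 m)) and y of pin_tip in the frame of chest between -0.125 and -0.07 m and z of pin_tip in the frame of chest between 0.025 and 0.085 m and linear speed of pin below 0.03 m/s); the robot touches nothing.
It fails at once if the pot, the wash bottle or the timer at the left is pushed more than 40 mm from its place (distance of any of wash_bottle, pot_yellow, timer from where it was at the start of the episode above 0.04 m).
Of bottle_1, bottle_2, bottle_3, bottle_4, bottle_5, bottle_6 only 4 to 5 are there at a start; the rules pass over those that are not, and their reading is None.
At some moment in a run one of pin may be knocked a few centimetres aside while the robot is not near it.
Once in a run the grip may slacken for a moment while it holds something.
It also fails if it takes over 200 s, if anything falls off the work surface, if the arm or the gripper's body presses on something with over 40 N, if the wrist force passes 120 N, or if a joint passes its speed limit or range.

ROBOT

A 6-joint arm with a two-finger parallel gripper is mounted at the origin on a cart in front of the work surface, level with it; the furniture and walls round the work are solid. World frame = base frame: x ahead of the robot, y to its left, z up, the work surface at z = 0. Lengths are in m, angles in rad, forces in N, time in s.
With the tool pointing down it reaches from about 0.35 to 0.975 m from the base axis. Payload 4.9 kg.
Tool frame: the origin (TCP) lies on the centre line of the jaws, within the pads' length; the fingertips stand 25 mm ahead of it and the grasp point (between the pads) lies 6 mm ahead of it; z points along the fingers, y is the line along which they close (so a half turn about z gives the same grasp; the last joint's range is limited). The gripper opens to 85 mm and grips with 20 to 120 N. Pads are 22 mm wide; open, the fingers measure 114 mm over their backs; the gripper's body (76 mm by 85 mm) begins 54 mm behind the grasp point. The pads swing forward as they close: fully open they stand 13 mm farther back than shut.
Start: joints at [0.991, 0.053, 1.613, -0, 1.476, -0.119], TCP at [0.278, 0.56, 0.256] pointing down, gripper open.
Joint ranges: [-3.01, 3.01], [-1.01, 2.22], [0.06, 2.58], [-1.02, 4.17], [0.09, 2.62], [-3.14, 3.14]. Speed limits (rad/s): [2.57, 2.57, 3.14, 3.14, 3.14, 3.14].

INTERFACE

Orientations are given as a unit quaternion [w, x, y, z].
In Python, from plant import state, grab_frame, get_calibration, job gives the robot as it stands. The module is installed in compiled form; this text tells all that it offers.
- The arm moves only by the tool move_arm, never from a script. Its argument "targets" is a list that holds one entry, the list of rows, each a list of 5 numbers: the opening in per cent of the stroke, from 0 (shut) to 100 (fully open), then the shift along the tool's x, y, z as a fraction of full scale, then the turn about the tool's z as a fraction of full scale. A call has 1 to 5 rows; each row shifts and turns the commanded pose from where the row before left it, along the tool's axes as they then stand; what a row does not reach is not made up. Full scale, the value 1, is 0.6 m for a shift and 6 degrees for a turn. A row lasts 1/12 s, in which the tool goes at most 41.7 mm and 7.16 degrees, less where a joint would pass 70% of its speed; a pose out of reach is approached as far as the arm can. A call with a number of a shift or a turn outside -1 to 1 is refused whole. A call with a gripper value outside its range is refused whole. The fingers move at their own pace and stop on an object; the grip force is fixed at half the most. Time passes only in rows, so rows that do not move let the fingers close. It gives the time, the measured TCP pose, the force, the opening and the grip force at its end, in the units of the state.
- state(): the state, without advancing time (a new reading comes with each control period).
- grab_frame(name): name is "scene" or "top" or "wrist"; returns the picture (384x512x3 uint8, red, green, blue); there is no depth.
- get_calibration(name): a dict with "vertical_fov" (degrees; the focal length in pixels is half the picture's height over the tangent of half this angle, whatever the lens; pixels are square), "cx", "cy" (the principal point, pixels), "dist_coeffs" ([k1, k2, p1, p2, k3] as OpenCV has them; the pictures are not rectified), "R" (3x3) and "t" (3): a world point X has camera coordinates R X + t. Camera axes: x right, y down, z forward; pixel columns grow to the right and rows downward; lengths in m; the calibration is good to about 2 mm. A picture is of the moment at which its call begins: read the wrist's pose just before it. get_calibration takes no time and is no camera call; for the wrist camera it gives the pose at the moment of the call.
- job.job_done(): hands the job in; it is judged then, once.
The state is a dict: "time": time; "joint_pos": joint angles; "joint_vel": joint speeds; "joint_efforts": joint torques, N m; "tool_pos": TCP position; "tool_rot": TCP orientation; "contact_force": force on the tool from outside, world axes, zero at the start; "ft_torque": the same for the moment, N m; "gripper_width": opening from 0.0 (shut) to 1.0 (fully open); "grasp_force": force on a finger pad.
Only numpy, scipy, OpenCV 4.12 (cv2) and the standard library are available. Lean on these libraries where they do the work, as an engineer would, in place of code of your own. Each camera call takes 0.05 s, during which the arm holds its last target. There are 200 camera calls.

## Working session

There is one attempt and no reset: what is moved stays moved. The work goes in short steps, Python scripts to look and compute and a tool call to move; the robot and the scene stay as the last step left them, time stands still between calls to the robot, and variables do not carry over. Pictures are saved under pics/ and viewed, at most 14 in all, crops included, and the job is handed in when it is done.

Besides the shell and the picture viewer there is one more tool, called after ">>>" as name([rows], argument=value, ...), one row to a line, values as JSON. move_arm: Moves the arm, as the interface text tells. Shift numbers are shares of 0.6 m and turn numbers shares of 6 degrees, none past 1 either way. Its arguments: {"type":"object","properties":{"targets":{"type":"array"}},"required":["targets"]}

```bash
mkdir -p pics
cat > h.py <<'E'
import numpy as np, cv2
from plant import state, grab_frame, get_calibration, job
def K(c):
    f=192/np.tan(np.radians(c["vertical_fov"])/2)
    return np.array([[f,0,c["cx"]],[0,f,c["cy"]],[0,0,1.]])
def ray(c,uv):
    p=cv2.undistortPoints(np.array(uv,float).reshape(-1,1,2),K(c),np.array(c["dist_coeffs"],float)).reshape(-1,2)
    R=np.array(c["R"]);t=np.array(c["t"])
    return -R.T@t, np.c_[p,np.ones(len(p))]@R
def onz(c,uv,z):
    o,d=ray(c,uv); return o+d*((z-o[2])/d[:,2])[:,None]
def proj(c,X):
    R=np.array(c["R"]);return cv2.projectPoints(np.array(X,float).reshape(-1,1,3),cv2.Rodrigues(R)[0],np.array(c["t"],float),K(c),np.array(c["dist_coeffs"],float))[0].reshape(-1,2)
def grab(n,save=None):
    c=get_calibration(n); im=cv2.cvtColor(grab_frame(n),cv2.COLOR_RGB2BGR)
    if save: cv2.imwrite("pics/"+save+".png",im)
    return c,im
E
python3 - <<'E'
from h import *
s=state(); print(s)
for n in("scene","top"):
    c,im=grab(n,n+"0"); print(n,c)
a=[cv2.imread("pics/%s0.png"%n) for n in("scene","top")]
E
```

```text
{'time': 0.0, 'joint_pos': array([ 9.90999397e-01,  5.33737179e-02,  1.61424648e+00,  1.92539372e-05,
        1.47599088e+00, -1.19008582e-01]), 'joint_vel': array([ 0.00179882, -0.00079522, -0.00175464,  0.00057099,  0.00047067,
       -0.0011268 ]), 'joint_efforts': array([-1.04882536e-03, -3.93688560e+01, -3.70172882e+01, -3.82500812e-04,
        6.97395517e-03,  6.92566857e-06]), 'tool_pos': array([0.27760582, 0.5593509 , 0.25508089]), 'tool_rot': array([-3.54494705e-04,  2.28362080e-01,  9.73575750e-01, -9.44953808e-04]), 'contact_force': array([ 1.32478911, -0.07290761, -1.04098977]), 'ft_torque': array([-0.03238647, -0.03034919, -0.0126369 ]), 'grasp_force': 0.0, 'gripper_width': 0.9978451955607813}
scene {'vertical_fov': 56.394197641834005, 'cx': 254.31256446085476, 'cy': 194.37796394841143, 'dist_coeffs': array([-0.0038968,  0.       ,  0.       ,  0.       ,  0.       ]), 'R': array([[ 0.81845858, -0.57456345,  0.00154649],
       [-0.32020421, -0.45835851, -0.82908186],
       [ 0.47706898,  0.67807397, -0.55912509]]), 't': array([-0.40423952,  0.27322929,  0.77334938])}
top {'vertical_fov': 56.128902041732346, 'cx': 250.37298703126075, 'cy': 190.90255206826467, 'dist_coeffs': array([-0.02215947,  0.        ,  0.        ,  0.        ,  0.        ]), 'R': array([[ 0.020154  , -0.99978241,  0.00538074],
       [-0.99381243, -0.02062104, -0.10914041],
       [ 0.10922762, -0.00314783, -0.99401178]]), 't': array([0.05310597, 0.53854739, 1.11196984])}
```

View pics/top0.png

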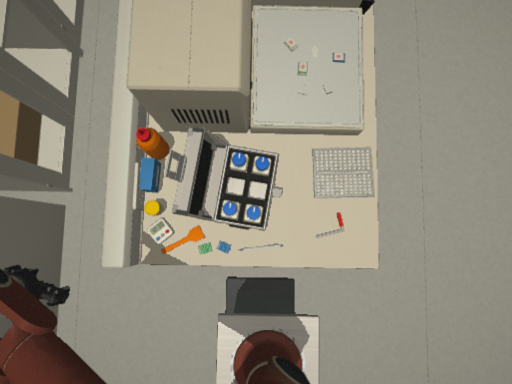

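View pics/scene0.png

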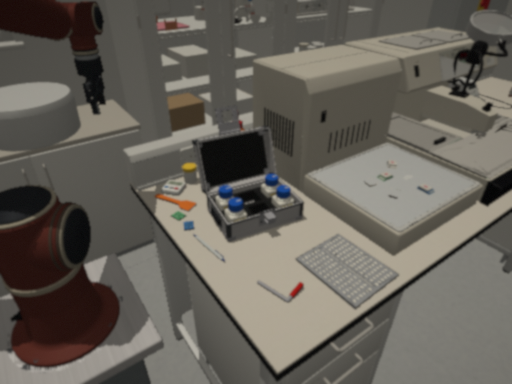

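```bash
cat > caps.py <<'E'
from h import *
def blobs(im,lo,hi,amin):
    m=cv2.inRange(cv2.cvtColor(im,cv2.COLOR_BGR2HSV),lo,hi)
    n,l,st,ce=cv2.connectedComponentsWithStats(m)
    return [(ce[i],st[i][4],l==i) for i in range(1,n) if st[i][4]>=amin]
E
python3 - <<'E'
from caps import *
c=get_calibration("top"); im=cv2.imread("pics/top0.png")
for ce,a,m in blobs(im,(100,120,80),(125,255,255),40): print("blue",ce.round(1),a,onz(c,ce,0.09).round(4))
for ce,a,m in blobs(im,(0,170,100),(6,255,255),15)+blobs(im,(174,150,80),(180,255,255),15): print("red",ce.round(1),a,onz(c,ce,0.01).round(4))
print("pin elbow,tip",onz(c,[[343,229.5],[317,236]],0.006).round(4))
print("tray",onz(c,[[312.5,149.5],[371.5,148],[374,196.5],[314.5,198.5]],0.008).round(4))
print("chest",onz(c,[[227,146],[278,153],[267,229],[214,220]],0.062).round(4))
print("hasp/lid corner", onz(c,[[190,129],[211,135],[173,212],[205,128]],0.2).round(3))
for n in("top","scene"):
  b=cv2.imread("pics/%s0.png"%n); r=b[115:250,125:290] if n=="top" else b[100:250,130:330]
  cv2.imwrite("pics/z%s.png"%n,cv2.resize(r,None,fx=4 if n=="top" else 3.5,fy=4 if n=="top" else 3.5,interpolation=2))
E
```

```text
blue [238.4 159. ] 130 [[0.627  0.1026 0.09  ]]
blue [261.8 163.2] 125 [[0.6156 0.0313 0.09  ]]
blue [146.8 173.8] 429 [[0.5761 0.3776 0.09  ]]
blue [229.1 208.5] 120 [[0.4765 0.1266 0.09  ]]
blue [253.  212.8] 120 [[0.4653 0.0551 0.09  ]]
blue [223.9 246.9] 68 [[0.3628 0.1391 0.09  ]]
red [339.6 219.1] 37 [[ 0.4547 -0.2238  0.01  ]]
red [143.2 134.3] 110 [[0.7191 0.4197 0.01  ]]
pin elbow,tip [[ 0.4216 -0.2354  0.006 ]
 [ 0.3993 -0.1519  0.006 ]]
tray [[ 0.6804 -0.1367  0.008 ]
 [ 0.6898 -0.3312  0.008 ]
 [ 0.5298 -0.3365  0.008 ]
 [ 0.5193 -0.1433  0.008 ]]
chest [[ 0.6732  0.14    0.062 ]
 [ 0.6544 -0.0195  0.062 ]
 [ 0.4182  0.0113  0.062 ]
 [ 0.4422  0.1733  0.062 ]]
hasp/lid corner [[0.686 0.234 0.2  ]
 [0.67  0.176 0.2  ]
 [0.458 0.27  0.2  ]
 [0.69  0.193 0.2  ]]
```

View pics/ztop.png

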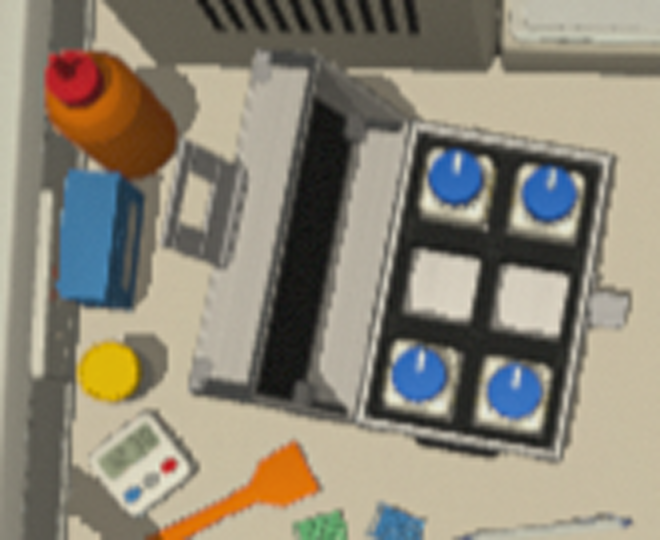

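```bash
cat > go.py <<'E'
from h import *
from scipy.spatial.transform import Rotation as Ro
A=np.radians(-9.1); C0=np.array([0.5461,0.0789])
def chest(x,y,C=None,a=None):
    a=A if a is None else a; C=C0 if C is None else C
    return C+np.array([np.cos(a)*x-np.sin(a)*y,np.sin(a)*x+np.cos(a)*y])/1000
def pose():
    s=state(); q=s["tool_rot"]; M=Ro.from_quat([q[1],q[2],q[3],q[0]]).as_matrix()
    return np.array(s["tool_pos"]),M,np.degrees(np.arctan2(M[1,1],M[0,1]))
def plan(*pts,nmin=1):
    """pts: (x,y,z,yaw or None); prints turn rows, then shift rows"""
    p,M,yaw=pose(); print("at",p.round(4),"yaw %.2f"%yaw)
    for x,y,z,w in pts:
        if w is not None:
            d=(yaw-w+180)%360-180   # about tool z (down)
            n=int(np.ceil(abs(d)/6)) or 1; v=round(d/6/n,3); print("turn %d x %.3f"%(n,v)); yaw-=v*n*6
        a=np.radians(yaw); Y=np.array([np.cos(a),np.sin(a),0]);Z=np.array([0,0,-1.]);X=np.cross(Y,Z)
        D=np.array([x,y,z])-p; t=np.array([D@X,D@Y,D@Z])/0.6
        n=max(nmin,int(np.ceil(np.linalg.norm(t)/0.0675))); v=(t/n).round(4); print("shift %d x"%n,v)
        p=p+(X*v[0]+Y*v[1]+Z*v[2])*n*0.6
E
python3 -c "
from go import *
plan((0.5,0.06,0.30,-9.1))"
```

```text
at [0.2776 0.5594 0.2551] yaw 63.60
turn 13 x 0.932
shift 14 x [-0.0545  0.0355 -0.0053]
```

>>> move_arm([
  [[100,0,0,-0.02,0.932],[100,0,0,-0.02,0.932],[100,0,0,0,0.932],[100,0,0,0,0.932],[100,0,0,0,0.932]],
])

```text
time: 0.52
tool_pos: [0.2778, 0.5597, 0.28]
tool_rot: [-0.0, 0.459, 0.888, -0.0]
contact_force: [0.5, 0.6, 0.2]
gripper_width: 1.0
grasp_force: 0.0
```

>>> move_arm([
  [[100,0,0,0,0.932],[100,0,0,0,0.932],[100,0,0,0,0.932],[100,0,0,0,0.932],[100,0,0,0,0.932]],
])

```text
time: 0.93
tool_pos: [0.2777, 0.5595, 0.2795]
tool_rot: [0.0, 0.66, 0.751, -0.001]
contact_force: [-0.0, 0.1, 1.0]
gripper_width: 0.998
grasp_force: 0.0
```

>>> move_arm([
  [[100,0,0,0,0.932],[100,0,0,0,0.932],[100,0,0,0,0.932]],
])

```text
time: 1.18
tool_pos: [0.2777, 0.5595, 0.2795]
tool_rot: [0.0, 0.763, 0.647, -0.001]
contact_force: [0.2, -1.1, 0.5]
gripper_width: 1.002
grasp_force: 0.0
```

>>> move_arm([
  [[100,-0.0545,0.0355,-0.005,0],[100,-0.0545,0.0355,-0.005,0],[100,-0.0545,0.0355,-0.005,0],[100,-0.0545,0.0355,-0.005,0],[100,-0.0545,0.0355,-0.005,0]],
])

```text
time: 1.6
tool_pos: [0.3573, 0.3798, 0.2948]
tool_rot: [0.0, 0.761, 0.649, -0.0]
contact_force: [1.6, -0.6, 0.1]
gripper_width: 1.0
grasp_force: 0.0
```

>>> move_arm([
  [[100,-0.0545,0.0355,-0.005,0],[100,-0.0545,0.0355,-0.005,0],[100,-0.0545,0.0355,-0.005,0],[100,-0.0545,0.0355,-0.005,0],[100,-0.0545,0.0355,-0.005,0]],
])

```text
time: 2.02
tool_pos: [0.4366, 0.2014, 0.3101]
tool_rot: [-0.0, 0.761, 0.649, -0.0]
contact_force: [1.7, 0.8, -0.2]
gripper_width: 0.997
grasp_force: 0.0
```

>>> move_arm([
  [[100,-0.0545,0.0355,0,0],[100,-0.0545,0.0355,0,0],[100,-0.0545,0.0355,0,0],[100,-0.0545,0.0355,0,0],[100,0,0,0,0]],
])

```text
time: 2.43
tool_pos: [0.5014, 0.0553, 0.3095]
tool_rot: [0.001, 0.763, 0.646, -0.001]
contact_force: [0.6, -0.2, 0.9]
gripper_width: 1.004
grasp_force: 0.0
```

Run:
```python
from caps import *; from go import *
print(pose()[0],pose()[2],state()["joint_pos"])
c,im=grab("wrist","w1")
for ce,a,m in blobs(im,(100,120,60),(125,255,255),200): print("blue",ce.round(1),a,onz(c,ce,0.096).round(4))
```

```text
[0.50138012 0.05534367 0.30952842] -9.506236839244961 [-0.03639295 -0.26648115  1.82028344 -0.00255559  1.58824699  0.12947801]
blue [217.9  91.3] 1316 [[0.4763 0.127  0.096 ]]
blue [372.5  90.8] 1423 [[0.6227 0.104  0.096 ]]
blue [127.8  90.5] 445 [[0.3907 0.1434 0.096 ]]
blue [366.1 161.2] 1260 [[0.6114 0.0351 0.096 ]]
blue [221.1 162.8] 1224 [[0.4657 0.0575 0.096 ]]
```

View pics/w1.png

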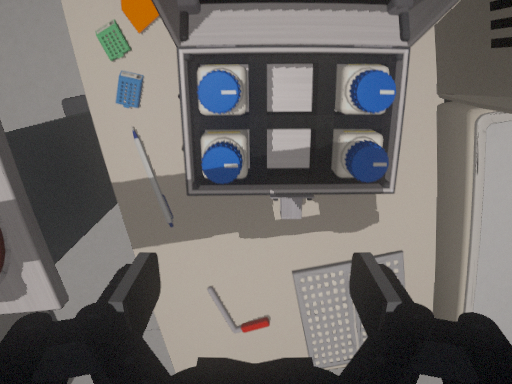

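```bash
python3 -c "
from go import *
plan((0.4655,0.0565,0.150,-9.1),(0.4655,0.0565,0.095,None))"
```

```text
at [0.5005 0.0578 0.3095] yaw -9.42
turn 1 x -0.053
shift 5 x [-0.0023 -0.0115  0.0532]
shift 2 x [0.0001 0.0001 0.0458]
```

>>> move_arm([
  [[100,-0.0023,-0.0115,0.0532,-0.05],[100,-0.0023,-0.0115,0.0532,0],[100,-0.0023,-0.0115,0.0532,0],[100,-0.0023,-0.0115,0.0532,0],[100,-0.0023,-0.0115,0.0532,0]],
])

```text
time: 2.9
tool_pos: [0.4637, 0.0602, 0.1491]
tool_rot: [-0.0, 0.759, 0.651, 0.0]
contact_force: [0.8, -0.5, -0.6]
gripper_width: 1.001
grasp_force: 0.0
```

>>> move_arm([
  [[100,0,0,0.0458,0],[100,0,0,0.0458,0],[100,0,0,0,0],[100,0,0,0,0]],
])

```text
time: 3.23
tool_pos: [0.4631, 0.06, 0.0944]
tool_rot: [-0.002, 0.759, 0.651, -0.001]
contact_force: [0.3, -0.2, -0.7]
gripper_width: 1.002
grasp_force: 0.0
```

>>> move_arm([
  [[20,0,0,0,0],[20,0,0,0,0],[20,0,0,0,0],[20,0,0,0,0],[20,0,0,0,0]],
])

```text
time: 3.65
tool_pos: [0.4665, 0.0591, 0.0979]
tool_rot: [0.001, 0.759, 0.651, 0.002]
contact_force: [1.8, -0.0, 5.3]
gripper_width: 0.449
grasp_force: 60.0
```

```bash
python3 -c "
from go import *
print(pose()[0],pose()[2]); s=state(); print(s['gripper_width'],s['grasp_force'],s['contact_force'],s['ft_torque'])"
```

```text
[0.46652566 0.05905956 0.09790089] -8.80136480115782
0.4493471180853932 59.98796224594116 [ 1.7820718  -0.04780751  5.34178381] [-0.02722729 -0.05280343 -0.00914756]
```

>>> move_arm([
  [[20,0,0,0,-0.4],[20,0,0,0,-0.4],[20,0,0,0,-0.4],[20,0,0,0,-0.4],[20,0,0,0,-0.4]],
])

```text
time: 4.07
tool_pos: [0.4658, 0.0595, 0.0977]
tool_rot: [0.0, 0.687, 0.727, 0.001]
contact_force: [-0.6, 1.3, 7.2]
gripper_width: 0.445
grasp_force: 60.0
```

```bash
cat > t.py <<'E'
from go import *
s=state(); print(pose()[0].round(4),"yaw %.2f"%pose()[2],"F",s['contact_force'].round(1),"T",s['ft_torque'].round(3),"w %.3f"%s['gripper_width'])
E
python3 t.py
```

```text
[0.4658 0.0595 0.0977] yaw 3.29 F [-0.6  1.3  7.2] T [ 0.234  0.534 -0.134] w 0.445
```

>>> move_arm([
  [[20,0,0,0,-0.4],[20,0,0,0,-0.4],[20,0,0,0,-0.4]],
])

```text
time: 4.32
tool_pos: [0.4655, 0.0594, 0.0976]
tool_rot: [0.0, 0.639, 0.769, 0.001]
contact_force: [-3.0, 1.0, 6.8]
gripper_width: 0.445
grasp_force: 60.1
```

```bash
python3 t.py
```

```text
[0.4655 0.0594 0.0976] yaw 10.49 F [-3.   1.   6.8] T [ 0.109  0.726 -0.102] w 0.445
```

>>> move_arm([
  [[20,0,0,0,-0.4],[20,0,0,0,-0.4]],
])

```text
time: 4.48
tool_pos: [0.4654, 0.0593, 0.0976]
tool_rot: [-0.0, 0.607, 0.795, 0.0]
contact_force: [-3.1, 1.2, 8.4]
gripper_width: 0.444
grasp_force: 60.1
```

```bash
python3 t.py
```

```text
[0.4654 0.0593 0.0976] yaw 15.30 F [-3.1  1.2  8.4] T [ 0.052  0.904 -0.074] w 0.444
```

>>> move_arm([
  [[20,0,0,0,-0.4],[20,0,0,0,-0.4],[20,0,0,0,-0.4],[20,0,0,0,0]],
])

```text
time: 4.82
tool_pos: [0.465, 0.0592, 0.0976]
tool_rot: [-0.0, 0.556, 0.831, -0.0]
contact_force: [-3.8, 0.3, 9.5]
gripper_width: 0.447
grasp_force: 60.2
```

```bash
python3 t.py
```

```text
[0.465  0.0592 0.0976] yaw 22.48 F [-3.8  0.3  9.5] T [-0.054  0.987 -0.049] w 0.447
```

>>> move_arm([
  [[20,0,0,-0.02,0],[20,0,0,-0.04,0],[20,0,0,-0.05,0],[20,0,0,-0.05,0],[20,0,0,0,0]],
])

```text
time: 5.23
tool_pos: [0.4683, 0.059, 0.1993]
tool_rot: [0.005, 0.556, 0.831, 0.003]
contact_force: [1.6, 0.6, -0.7]
gripper_width: 0.452
grasp_force: 61.4
```

```bash
python3 t.py
python3 - <<'E'
from go import *
plan((0.61,-0.295,0.20,None),(0.61,-0.295,0.102,None))
E
```

```text
[0.4683 0.059  0.1993] yaw 22.40 F [ 1.6  0.6 -0.7] T [-0.01  -0.082  0.001] w 0.452
at [0.4683 0.059  0.1993] yaw 22.40
shift 10 x [-0.0635 -0.0006 -0.0001]
shift 3 x [-0.0002 -0.0001  0.0544]
```

>>> move_arm([
  [[20,-0.03,0,0,0],[20,-0.0635,0,0,0],[20,-0.0635,0,0,0],[20,-0.0635,0,0,0],[20,-0.0635,0,0,0]],
])

```text
time: 5.65
tool_pos: [0.5297, -0.0999, 0.1913]
tool_rot: [-0.0, 0.556, 0.831, 0.0]
contact_force: [0.7, -0.3, -2.1]
gripper_width: 0.447
grasp_force: 61.2
```

>>> move_arm([
  [[20,-0.0635,0,0,0],[20,-0.0635,0,0,0],[20,-0.0635,0,0,0],[20,-0.0635,0,0,0],[20,-0.0635,0,0,0]],
])

```text
time: 6.07
tool_pos: [0.6023, -0.2763, 0.1908]
tool_rot: [-0.001, 0.557, 0.831, 0.0]
contact_force: [-0.1, 0.9, -2.8]
gripper_width: 0.449
grasp_force: 61.2
```

>>> move_arm([
  [[20,-0.03,0,0,0],[20,0,0,0,0],[20,0,0,0,0]],
])

```text
time: 6.32
tool_pos: [0.6087, -0.2918, 0.1906]
tool_rot: [-0.001, 0.557, 0.831, 0.0]
contact_force: [0.0, 1.2, -1.4]
gripper_width: 0.448
grasp_force: 61.4
```

```bash
python3 t.py
python3 - <<'E'
from go import *
from h import *
plan((0.61,-0.295,0.11,None),(0.61,-0.295,0.102,None))
c,im=grab("scene","s2"); cv2.imwrite("pics/s2c.png",cv2.resize(im[120:320,180:430],None,fx=2.5,fy=2.5))
E
```

```text
[ 0.6087 -0.2918  0.1906] yaw 22.31 F [ 0.   1.2 -1.4] T [0.02  0.027 0.019] w 0.448
at [ 0.6087 -0.2918  0.1906] yaw 22.31
shift 2 x [-0.0029 -0.      0.0672]
shift 1 x [ 0.     -0.0001  0.0133]
```

View pics/s2c.png

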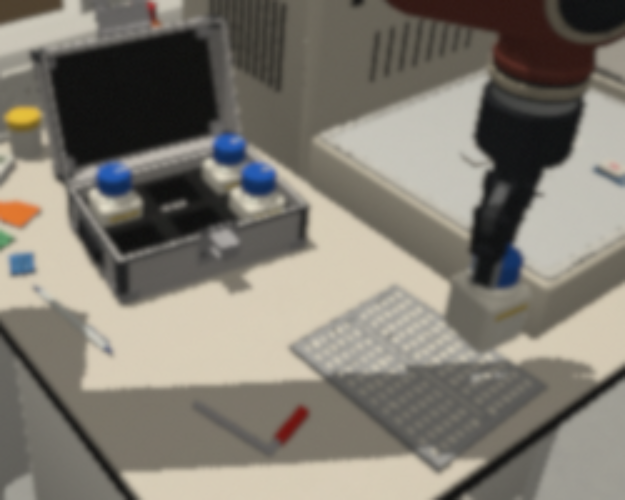

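>>> move_arm([
  [[20,0,0,0.055,0],[20,0,0,0.055,0],[20,0,0,0.025,0],[20,0,0,0.01,0],[20,0,0,0,0]],
])

```text
time: 6.78
tool_pos: [0.6083, -0.2897, 0.1034]
tool_rot: [-0.002, 0.556, 0.831, 0.0]
contact_force: [0.5, 0.0, -1.7]
gripper_width: 0.449
grasp_force: 61.3
```

```bash
python3 t.py
```

```text
[ 0.6083 -0.2897  0.1034] yaw 22.46 F [ 0.5  0.  -1.7] T [-0.037 -0.01  -0.045] w 0.449
```

>>> move_arm([
  [[20,0,0,0.004,0],[20,0,0,0.002,0],[20,0,0,0,0]],
])

```text
time: 7.03
tool_pos: [0.6101, -0.2917, 0.1029]
tool_rot: [0.001, 0.556, 0.831, 0.0]
contact_force: [-0.5, -0.4, -2.1]
gripper_width: 0.447
grasp_force: 61.3
```

```bash
python3 t.py
```

```text
[ 0.6101 -0.2917  0.1029] yaw 22.41 F [-0.5 -0.4 -2.1] T [0.037 0.03  0.058] w 0.447
```

>>> move_arm([
  [[70,0,0,0,0],[70,0,0,0,0],[70,0,0,0,0],[70,0,0,-0.03,0],[70,0,0,-0.06,0]],
])

```text
time: 7.45
tool_pos: [0.6063, -0.2895, 0.1499]
tool_rot: [-0.005, 0.556, 0.831, -0.0]
contact_force: [0.4, -0.6, -0.7]
gripper_width: 0.702
grasp_force: 0.0
```

>>> move_arm([
  [[100,0,0,-0.06,0],[100,0,0,-0.06,0],[100,0,0,-0.06,0],[100,0,0,0,0]],
])

```text
time: 7.78
tool_pos: [0.6125, -0.2932, 0.2749]
tool_rot: [0.009, 0.556, 0.831, 0.0]
contact_force: [0.4, -0.8, 2.3]
gripper_width: 1.0
grasp_force: 0.0
```

```bash
python3 t.py
python3 - <<'E'
from go import *
from h import *
plan((0.4763,0.127,0.2,-9.1),(0.4763,0.127,0.096,None))
c,im=grab("scene","s3"); cv2.imwrite("pics/s3c.png",cv2.resize(im[220:320,280:430],None,fx=3,fy=3))
E
```

```text
[ 0.6125 -0.2932  0.2749] yaw 22.41 F [ 0.4 -0.8  2.3] T [-0.001  0.015  0.002] w 1.000
at [ 0.6125 -0.2932  0.2749] yaw 22.41
turn 6 x 0.875
shift 12 x [ 0.0546 -0.0279  0.0104]
shift 3 x [ 0.0002 -0.      0.0578]
```

View pics/s3c.png

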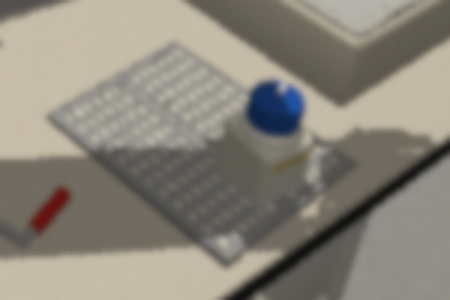

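>>> move_arm([
  [[100,0,0,0,0.875],[100,0,0,0,0.875],[100,0,0,0,0.875],[100,0,0,0,0.875],[100,0,0,0,0.875]],
])

```text
time: 8.25
tool_pos: [0.6088, -0.291, 0.2619]
tool_rot: [-0.001, 0.732, 0.681, -0.0]
contact_force: [0.3, 0.2, -1.0]
gripper_width: 1.003
grasp_force: 0.0
```

>>> move_arm([
  [[100,0,0,0,0.875],[100,0.0546,-0.0279,0.0104,0],[100,0.0546,-0.0279,0.0104,0],[100,0.0546,-0.0279,0.0104,0],[100,0.0546,-0.0279,0.0104,0]],
])

```text
time: 8.67
tool_pos: [0.5627, -0.1499, 0.2366]
tool_rot: [-0.001, 0.761, 0.648, -0.0]
contact_force: [-0.1, 0.9, 0.4]
gripper_width: 1.003
grasp_force: 0.0
```

>>> move_arm([
  [[100,0.0546,-0.0279,0.0104,0],[100,0.0546,-0.0279,0.0104,0],[100,0.0546,-0.0279,0.0104,0],[100,0.0546,-0.0279,0.0104,0],[100,0.0546,-0.0279,0.0104,0]],
])

```text
time: 9.08
tool_pos: [0.5058, 0.0252, 0.2058]
tool_rot: [-0.0, 0.761, 0.649, -0.0]
contact_force: [0.6, 0.2, -0.2]
gripper_width: 1.003
grasp_force: 0.0
```

>>> move_arm([
  [[100,0.0546,-0.0279,0.0104,0],[100,0.0546,-0.0279,0.0104,0],[100,0.0546,-0.0279,0.0104,0],[100,0,0,0,0],[100,0,0,0,0]],
])

```text
time: 9.5
tool_pos: [0.4717, 0.13, 0.187]
tool_rot: [-0.0, 0.76, 0.65, -0.001]
contact_force: [0.9, -0.9, 0.2]
gripper_width: 0.998
grasp_force: 0.0
```

Run:
```python
from go import *
plan((0.4763,0.127,0.096,None))
```

```text
at [0.4717 0.13   0.187 ] yaw -8.88
shift 3 x [-0.0012  0.0028  0.0505]
```

>>> move_arm([
  [[100,-0.0012,0.0028,0.05,0],[100,-0.0012,0.0028,0.05,0],[100,-0.0012,0.0028,0.05,0],[100,0,0,0,0],[100,0,0,0,0]],
])

```text
time: 9.92
tool_pos: [0.4767, 0.1245, 0.0967]
tool_rot: [-0.001, 0.762, 0.648, -0.002]
contact_force: [0.8, -0.8, 0.5]
gripper_width: 1.0
grasp_force: 0.0
```

>>> move_arm([
  [[20,0,0,0,0],[20,0,0,0,0],[20,0,0,0,0],[20,0,0,0,0],[20,0,0,0,0]],
])

```text
time: 10.33
tool_pos: [0.4788, 0.1259, 0.1005]
tool_rot: [0.001, 0.761, 0.649, 0.001]
contact_force: [-1.9, -0.0, 6.9]
gripper_width: 0.446
grasp_force: 60.2
```

>>> move_arm([
  [[20,0,0,0,-0.4],[20,0,0,0,-0.4],[20,0,0,0,-0.4],[20,0,0,0,-0.4],[20,0,0,0,0]],
])

```text
time: 10.75
tool_pos: [0.4792, 0.1257, 0.1005]
tool_rot: [0.002, 0.704, 0.711, 0.001]
contact_force: [-1.0, -1.5, 5.9]
gripper_width: 0.449
grasp_force: 60.0
```

```bash
python3 t.py
```

```text
[0.4792 0.1257 0.1005] yaw 0.56 F [-1.  -1.5  5.9] T [-0.33   0.041  0.039] w 0.449
```

>>> move_arm([
  [[20,0,0,0,-0.4],[20,0,0,0,-0.4],[20,0,0,0,0]],
])

```text
time: 11.0
tool_pos: [0.4791, 0.1257, 0.1004]
tool_rot: [0.002, 0.673, 0.739, 0.001]
contact_force: [-0.7, -1.7, 5.0]
gripper_width: 0.448
grasp_force: 43.6
```

```bash
python3 t.py
```

```text
[0.4791 0.1257 0.1004] yaw 5.36 F [-0.7 -1.7  5. ] T [-0.245  0.069  0.028] w 0.448
```

>>> move_arm([
  [[20,0,0,0,-0.4],[20,0,0,0,-0.4],[20,0,0,0,0]],
])

```text
time: 11.25
tool_pos: [0.4791, 0.1257, 0.1005]
tool_rot: [0.002, 0.642, 0.767, 0.001]
contact_force: [-0.4, -1.3, 6.7]
gripper_width: 0.446
grasp_force: 60.0
```

```bash
python3 t.py
```

```text
[0.4791 0.1257 0.1005] yaw 10.16 F [-0.4 -1.3  6.7] T [-0.238  0.097  0.035] w 0.446
```

>>> move_arm([
  [[20,0,0,0,-0.4],[20,0,0,0,-0.4],[20,0,0,0,-0.4]],
])

```text
time: 11.5
tool_pos: [0.4791, 0.1257, 0.1005]
tool_rot: [0.002, 0.592, 0.806, 0.001]
contact_force: [-0.8, -2.1, 6.0]
gripper_width: 0.448
grasp_force: 60.1
```

```bash
python3 t.py
```

```text
[0.4791 0.1257 0.1005] yaw 17.39 F [-0.8 -2.1  6. ] T [-0.256  0.058 -0.136] w 0.448
```

>>> move_arm([
  [[20,0,0,0,-0.4],[20,0,0,0,-0.4]],
])

```text
time: 11.67
tool_pos: [0.4791, 0.1257, 0.1005]
tool_rot: [0.002, 0.558, 0.83, 0.001]
contact_force: [-1.2, -1.5, 6.0]
gripper_width: 0.45
grasp_force: 60.1
```

```bash
python3 t.py
python3 - <<'E'
from h import *
c,im=grab("top"); cv2.imwrite("pics/t4.png",cv2.resize(im[140:235,210:385],None,fx=4,fy=4,interpolation=2))
E
```

```text
[0.4791 0.1257 0.1005] yaw 22.19 F [-1.2 -1.5  6. ] T [-0.234  0.078 -0.133] w 0.450
```

View pics/t4.png

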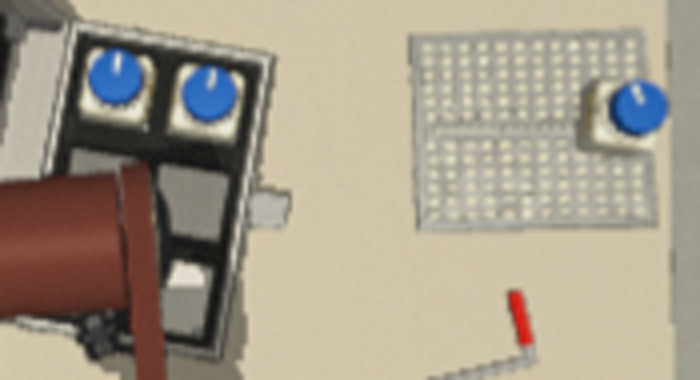

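>>> move_arm([
  [[20,0,0,-0.02,0],[20,0,0,-0.04,0],[20,0,0,-0.05,0],[20,0,0,-0.05,0],[20,0,0,0,0]],
])

```text
time: 12.13
tool_pos: [0.4811, 0.1264, 0.2022]
tool_rot: [0.005, 0.559, 0.829, 0.004]
contact_force: [1.6, 0.1, 0.0]
gripper_width: 0.449
grasp_force: 61.6
```

```bash
python3 t.py
python3 - <<'E'
from go import *
plan((0.645,-0.185,0.20,None))
E
```

```text
[0.4811 0.1264 0.2022] yaw 22.08 F [1.6 0.1 0. ] T [ 0.043 -0.097 -0.013] w 0.449
at [0.4811 0.1264 0.2022] yaw 22.08
shift 9 x [-0.0648  0.0065  0.0004]
```

>>> move_arm([
  [[20,-0.03,0.003,-0.02,0],[20,-0.0648,0.0065,0,0],[20,-0.0648,0.0065,0,0],[20,-0.0648,0.0065,0,0],[20,-0.0648,0.0065,0,0]],
])

```text
time: 12.55
tool_pos: [0.5592, -0.0297, 0.2063]
tool_rot: [-0.0, 0.558, 0.83, 0.0]
contact_force: [0.3, 0.8, -2.1]
gripper_width: 0.447
grasp_force: 61.5
```

>>> move_arm([
  [[20,-0.0648,0.0065,0,0],[20,-0.0648,0.0065,0,0],[20,-0.0648,0.0065,0,0],[20,-0.0648,0.0065,0,0],[20,-0.0348,0.0035,0,0]],
])

```text
time: 12.97
tool_pos: [0.6426, -0.1888, 0.2057]
tool_rot: [0.0, 0.56, 0.829, -0.0]
contact_force: [-0.5, 1.4, -1.6]
gripper_width: 0.445
grasp_force: 61.6
```

>>> move_arm([
  [[20,0,0,0,0],[20,0,0,0,0],[20,0,0,0.04,0],[20,0,0,0.04,0],[20,0,0,0,0]],
])

```text
time: 13.38
tool_pos: [0.6382, -0.1824, 0.1521]
tool_rot: [-0.005, 0.558, 0.83, -0.001]
contact_force: [-1.3, 0.7, -3.7]
gripper_width: 0.447
grasp_force: 61.6
```

```bash
python3 t.py
python3 - <<'E'
from go import *
plan((0.645,-0.185,0.1045,None))
E
```

```text
[ 0.6382 -0.1824  0.1521] yaw 22.16 F [-1.3  0.7 -3.7] T [0.069 0.056 0.002] w 0.447
at [ 0.6382 -0.1824  0.1521] yaw 22.16
shift 2 x [-0.0042  0.0045  0.0397]
```

>>> move_arm([
  [[20,0,0.003,0.035,0],[20,0,0,0.03,0],[20,0,0,0.01,0],[20,0,0,0.005,0],[20,0,0,0,0]],
])

```text
time: 13.8
tool_pos: [0.6433, -0.1839, 0.1104]
tool_rot: [-0.0, 0.558, 0.83, -0.0]
contact_force: [0.2, 0.2, -1.8]
gripper_width: 0.447
grasp_force: 61.6
```

```bash
python3 t.py
```

```text
[ 0.6433 -0.1839  0.1104] yaw 22.13 F [ 0.2  0.2 -1.8] T [-0.014  0.032  0.018] w 0.447
```

Lower the last 7 mm, release, lift and go to the far-left bottle.

>>> move_arm([
  [[20,0,0,0.007,0],[20,0,0,0.004,0],[20,0,0,0.001,0],[20,0,0,0,0]],
])

```text
time: 14.13
tool_pos: [0.6436, -0.1846, 0.1034]
tool_rot: [0.0, 0.558, 0.83, 0.0]
contact_force: [-0.1, 0.2, -1.2]
gripper_width: 0.446
grasp_force: 61.6
```

```bash
python3 t.py
```

```text
[ 0.6436 -0.1846  0.1034] yaw 22.10 F [-0.1  0.2 -1.2] T [-0.059 -0.007 -0.013] w 0.446
```

>>> move_arm([
  [[70,0,0,0,0],[70,0,0,0,0],[70,0,0,0,0],[70,0,0,-0.03,0],[70,0,0,-0.06,0]],
])

```text
time: 14.55
tool_pos: [0.6403, -0.1833, 0.1517]
tool_rot: [-0.005, 0.558, 0.829, -0.001]
contact_force: [-0.4, -1.1, -0.7]
gripper_width: 0.699
grasp_force: 0.0
```

>>> move_arm([
  [[100,0,0,-0.06,0],[100,0,0,-0.06,0],[100,0,0,-0.06,0],[100,0,0,0,0.9],[100,0,0,0,0.9]],
])

```text
time: 14.97
tool_pos: [0.6453, -0.1853, 0.2707]
tool_rot: [0.004, 0.636, 0.772, 0.001]
contact_force: [1.0, 0.1, -0.8]
gripper_width: 1.001
grasp_force: 0.0
```

>>> move_arm([
  [[100,0,0,0,0.9],[100,0,0,0,0.9],[100,0,0,0,0.9],[100,0,0,0,0.7],[100,0,0,0,0]],
])

```text
time: 15.38
tool_pos: [0.6436, -0.1846, 0.2655]
tool_rot: [0.0, 0.761, 0.648, 0.0]
contact_force: [-0.3, -0.7, -0.0]
gripper_width: 0.998
grasp_force: 0.0
```

Run:
```python
from go import *
plan((0.613,0.0335,0.17,-9.1),(0.613,0.0335,0.097,None))
```

```text
at [ 0.6436 -0.1846  0.2655] yaw -9.16
turn 1 x -0.010
shift 6 x [ 0.0585 -0.018   0.0265]
shift 2 x [-0.0001  0.0001  0.0609]
```

>>> move_arm([
  [[100,0.0585,-0.018,0.0265,0],[100,0.0585,-0.018,0.0265,0],[100,0.0585,-0.018,0.0265,0],[100,0.0585,-0.018,0.0265,0],[100,0.0585,-0.018,0.0265,0]],
])

```text
time: 15.8
tool_pos: [0.6176, -0.0012, 0.1854]
tool_rot: [0.0, 0.76, 0.649, 0.0]
contact_force: [0.5, -0.5, 0.7]
gripper_width: 0.998
grasp_force: 0.0
```

>>> move_arm([
  [[100,0.0585,-0.018,0.0265,0],[100,0,0,0,0],[100,0,0,0,0],[100,0,0,0,0]],
])

```text
time: 16.13
tool_pos: [0.6132, 0.0335, 0.1703]
tool_rot: [0.001, 0.76, 0.649, 0.0]
contact_force: [-0.9, 0.6, 0.8]
gripper_width: 1.0
grasp_force: 0.0
```

Run:
```python
from go import *; from caps import *
plan((0.613,0.0335,0.097,None),nmin=3)
c,im=grab("wrist","w5")
for ce,a,m in blobs(im,(100,120,60),(125,255,255),400): print("blue",ce.round(1),a,onz(c,ce,0.096).round(4))
```

```text
at [0.6132 0.0335 0.1703] yaw -9.01
shift 3 x [-0.     -0.0001  0.0407]
blue [261.2  96.4] 3866 [[0.6262 0.1028 0.096 ]]
blue [260.3 210.7] 3328 [[0.6154 0.0355 0.096 ]]
```

>>> move_arm([
  [[100,0.0038,0.003,0.0407,0],[100,0,0,0.0407,0],[100,0,0,0.039,0],[100,0,0,0,0],[100,0,0,0,0]],
])

```text
time: 16.6
tool_pos: [0.6147, 0.0343, 0.0969]
tool_rot: [-0.001, 0.761, 0.648, -0.001]
contact_force: [0.7, 0.3, -0.4]
gripper_width: 1.0
grasp_force: 0.0
```

>>> move_arm([
  [[20,0,0,0,0],[20,0,0,0,0],[20,0,0,0,0],[20,0,0,0,0],[20,0,0,0,0]],
])

```text
time: 17.02
tool_pos: [0.6165, 0.0355, 0.0996]
tool_rot: [0.001, 0.761, 0.649, 0.001]
contact_force: [1.4, -0.9, 4.6]
gripper_width: 0.448
grasp_force: 60.1
```

>>> move_arm([
  [[20,0,0,0,-0.4],[20,0,0,0,-0.4],[20,0,0,0,-0.4],[20,0,0,0,-0.4]],
])

```text
time: 17.35
tool_pos: [0.6161, 0.0357, 0.0995]
tool_rot: [0.001, 0.703, 0.711, 0.001]
contact_force: [0.6, -1.7, 5.4]
gripper_width: 0.449
grasp_force: 60.1
```

```bash
python3 t.py
```

```text
[0.6161 0.0357 0.0995] yaw 0.60 F [ 0.6 -1.7  5.4] T [-0.408 -0.053 -0.305] w 0.449
```

>>> move_arm([
  [[20,0,0,0,-0.4],[20,0,0,0,-0.4]],
])

```text
time: 17.52
tool_pos: [0.616, 0.0354, 0.0995]
tool_rot: [0.001, 0.675, 0.738, 0.001]
contact_force: [2.6, -1.8, 0.4]
gripper_width: 0.439
grasp_force: 60.1
```

```bash
python3 t.py
```

```text
[0.616  0.0354 0.0995] yaw 5.16 F [ 2.6 -1.8  0.4] T [-0.081 -0.217  0.038] w 0.439
```

>>> move_arm([
  [[20,0,0,0,-0.4],[20,0,0,0,-0.4]],
])

```text
time: 17.68
tool_pos: [0.6162, 0.0355, 0.0991]
tool_rot: [0.001, 0.642, 0.767, 0.001]
contact_force: [2.7, -2.4, 2.7]
gripper_width: 0.449
grasp_force: 61.1
```

```bash
python3 t.py
```

```text
[0.6162 0.0355 0.0991] yaw 10.19 F [ 2.7 -2.4  2.7] T [-0.454 -0.262 -0.407] w 0.449
```

>>> move_arm([
  [[20,0,0,0,-0.2],[20,0,0,0,0],[75,0,0,0,0],[75,0,0,0,0],[75,0,0,0,0]],
])

```text
time: 18.1
tool_pos: [0.6142, 0.0358, 0.0966]
tool_rot: [-0.001, 0.634, 0.773, -0.0]
contact_force: [-0.1, -0.9, 0.7]
gripper_width: 0.745
grasp_force: 0.0
```

>>> move_arm([
  [[75,0,0,-0.02,0],[75,0,0,-0.05,0],[100,0,0,-0.05,0],[100,0,0,0,0.9],[100,0,0,0,0.9]],
])

```text
time: 18.52
tool_pos: [0.6167, 0.0357, 0.1736]
tool_rot: [0.002, 0.705, 0.709, 0.002]
contact_force: [0.3, -0.4, -0.9]
gripper_width: 0.995
grasp_force: 0.0
```

>>> move_arm([
  [[100,0,0,0,0.9],[100,0,0,0,0.7],[100,0,0,0,0],[100,0,0,0,0]],
])

```text
time: 18.85
tool_pos: [0.6149, 0.0357, 0.1698]
tool_rot: [0.0, 0.76, 0.65, 0.0]
contact_force: [0.1, -0.1, -0.6]
gripper_width: 1.003
grasp_force: 0.0
```

Run:
```python
from go import *; from caps import *
plan((0.6262,0.103,0.17,-9.1),(0.6262,0.103,0.098,None),nmin=2)
c,im=grab("wrist","w6")
for ce,a,m in blobs(im,(100,120,60),(125,255,255),400): print("blue",ce.round(1),a,onz(c,ce,0.096).round(4))
cv2.imwrite("pics/w6c.png",np.hstack([cv2.resize(cv2.imread("pics/%s.png"%n)[20:320,170:350],None,fx=1.9,fy=1.9) for n in("w5","w6")]))
```

```text
at [0.6149 0.0357 0.1698] yaw -8.98
turn 1 x 0.020
shift 2 x [ 0.0568  0.0004 -0.0002]
shift 2 x [0.   0.   0.06]
blue [258.8 100.9] 3841 [[0.6261 0.1029 0.096 ]]
blue [258.  214.7] 3345 [[0.6152 0.0355 0.096 ]]
```

View pics/w6c.png

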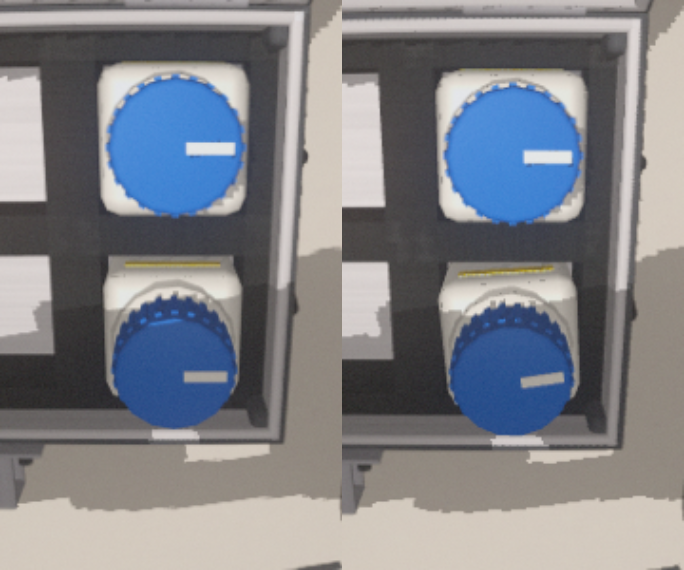

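>>> move_arm([
  [[100,0.0568,0,0,0],[100,0.0568,0,0,0],[100,0,0,0,0],[100,0,0,0.04,0],[100,0,0,0.04,0]],
])

```text
time: 19.32
tool_pos: [0.6274, 0.1037, 0.1234]
tool_rot: [0.002, 0.76, 0.65, 0.002]
contact_force: [0.1, -0.1, -1.0]
gripper_width: 0.997
grasp_force: 0.0
```

>>> move_arm([
  [[100,0,0,0.038,0],[100,0,0,0,0],[100,0,0,0,0]],
])

```text
time: 19.57
tool_pos: [0.6245, 0.1028, 0.0971]
tool_rot: [-0.001, 0.761, 0.649, -0.002]
contact_force: [0.1, 1.0, 0.1]
gripper_width: 1.0
grasp_force: 0.0
```

```bash
python3 t.py
```

```text
[0.6245 0.1028 0.0971] yaw -9.05 F [0.1 1.  0.1] T [-0.023  0.005 -0.004] w 1.000
```

>>> move_arm([
  [[20,0,0,0,0],[20,0,0,0,0],[20,0,0,0,0],[20,0,0,0,0],[20,0,0,0,0]],
])

```text
time: 19.98
tool_pos: [0.6272, 0.1029, 0.1008]
tool_rot: [0.001, 0.761, 0.649, 0.002]
contact_force: [1.3, -1.0, 4.5]
gripper_width: 0.45
grasp_force: 60.1
```

>>> move_arm([
  [[20,0,0,0,-0.4],[20,0,0,0,-0.4],[20,0,0,0,-0.4],[20,0,0,0,-0.4]],
])

```text
time: 20.32
tool_pos: [0.6272, 0.1032, 0.1008]
tool_rot: [0.001, 0.704, 0.711, 0.002]
contact_force: [2.9, -1.6, 4.2]
gripper_width: 0.445
grasp_force: 60.1
```

```bash
python3 t.py
```

```text
[0.6272 0.1032 0.1008] yaw 0.58 F [ 2.9 -1.6  4.2] T [-0.302 -0.318 -0.42 ] w 0.445
```

>>> move_arm([
  [[20,0,0,0,-0.4],[20,0,0,0,-0.4]],
])

```text
time: 20.48
tool_pos: [0.6275, 0.1025, 0.1008]
tool_rot: [0.002, 0.675, 0.738, 0.001]
contact_force: [7.3, -21.6, 1.3]
gripper_width: 0.442
grasp_force: 60.2
```

```bash
python3 t.py
```

```text
[0.6275 0.1025 0.1008] yaw 5.16 F [  7.3 -21.6   1.3] T [-3.423 -1.03  -0.902] w 0.442
```

>>> move_arm([
  [[20,0,0,0,-0.4],[20,0,0,0,-0.4]],
])

```text
time: 20.65
tool_pos: [0.6277, 0.1019, 0.1007]
tool_rot: [0.002, 0.643, 0.766, 0.001]
contact_force: [0.4, 13.4, 2.9]
gripper_width: 0.444
grasp_force: 60.6
```

```bash
python3 t.py
```

```text
[0.6277 0.1019 0.1007] yaw 9.91 F [ 0.4 13.4  2.9] T [ 2.274 -0.147 -0.927] w 0.444
```

>>> move_arm([
  [[20,0,0,0,0],[20,0,0,0,0],[75,0,0,0,0],[75,0,0,0,0],[75,0,0,0,0]],
])

```text
time: 21.07
tool_pos: [0.6245, 0.1031, 0.0974]
tool_rot: [-0.001, 0.642, 0.767, -0.001]
contact_force: [0.0, 0.2, 0.3]
gripper_width: 0.749
grasp_force: 0.0
```

>>> move_arm([
  [[75,0,0,-0.02,0],[75,0,0,-0.05,0],[100,0,0,-0.05,0],[100,-0.056,0,-0.05,0.9],[100,-0.056,0,-0.05,0.9]],
])

```text
time: 21.48
tool_pos: [0.6335, 0.0421, 0.2281]
tool_rot: [-0.0, 0.712, 0.702, 0.0]
contact_force: [0.2, -0.5, 0.5]
gripper_width: 0.999
grasp_force: 0.0
```

>>> move_arm([
  [[100,0,0,-0.05,0.9],[100,0,0,-0.05,0.5],[100,0,0,0,0],[100,0,0,0,0]],
])

```text
time: 21.82
tool_pos: [0.6347, 0.0412, 0.2899]
tool_rot: [0.002, 0.761, 0.649, 0.002]
contact_force: [-1.0, 0.5, -0.3]
gripper_width: 0.998
grasp_force: 0.0
```

Run:
```python
from go import *; from caps import *
print(pose())
c,im=grab("wrist","w7")
for ce,a,m in blobs(im,(100,120,60),(125,255,255),400): print("blue",ce.round(1),a,onz(c,ce,0.096).round(4))
c,im=grab("top","t7");
cv2.imwrite("pics/w7c.png",np.hstack([cv2.resize(cv2.imread("pics/w7.png")[0:260,150:390],(440,477)),cv2.resize(im[120:250,130:230],(360,477),interpolation=2)]))
```

```text
(array([0.63467541, 0.04124168, 0.28994349]), array([[ 1.57968017e-01,  9.87429248e-01,  5.43921424e-03],
       [ 9.87444037e-01, -1.57969029e-01, -2.45800894e-04],
       [ 6.16516399e-04,  5.40974835e-03, -9.99985177e-01]]), np.float64(-9.089165120359592))
blue [235.1 101.4] 1436 [[0.626  0.1025 0.096 ]]
blue [ 17.3 101.7] 468 [[0.4221 0.1396 0.096 ]]
blue [236.5 175.1] 1346 [[0.6153 0.034  0.096 ]]
blue [288.7 341.7] 895 [[ 0.6398 -0.1772  0.096 ]]
```

View pics/w7c.png

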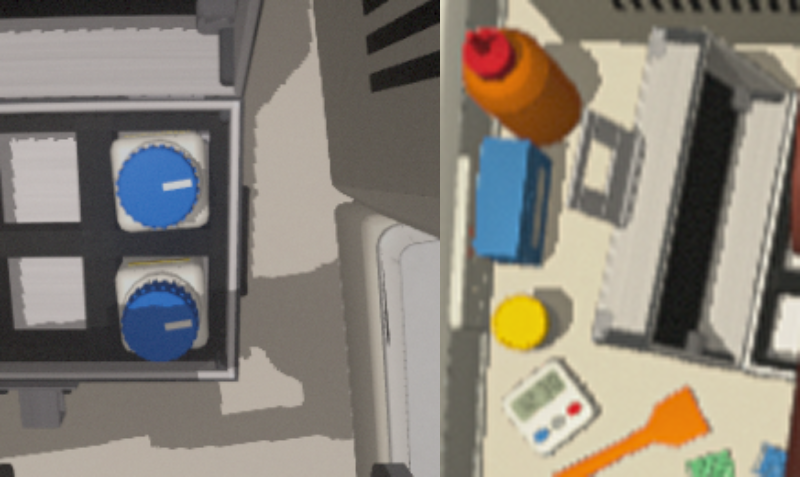

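```bash
sed -i 's/^A=.*/A=np.radians(-9.0); C0=np.array([0.547,0.0805])/' go.py
python3 - <<'E'
from go import *
c=get_calibration("top")
X=lambda x,y,z: [*chest(x,y),z/1000]
for th in (1.7,1.8,1.9,2.0):
    y=80-160*np.cos(th)+50*np.sin(th); z=62+160*np.sin(th)+50*np.cos(th)
    print(th,round(y),round(z),proj(c,[X(-120,y,z),X(120,y,z)]).round(1).tolist())
print(proj(c,[X(0,-96.5,55),X(-120,-80,62),X(120,-80,62)]).round(1).tolist())
p,M,yaw=pose()
plan((p[0],p[1],0.34,-9.0),(*chest(-85,40),0.34,None),(*chest(-85,212),0.34,None),(*chest(-85,212),0.20,None))
E
```

```text
1.7 150 214 [[180.4, 214.0], [198.0, 126.6]]
1.8 165 206 [[175.5, 213.2], [193.0, 126.5]]
1.9 179 197 [[171.1, 212.4], [188.5, 126.6]]
2.0 192 187 [[167.2, 211.7], [184.6, 126.9]]
[[275.9, 192.3], [264.0, 229.7], [277.3, 153.4]]
at [0.6332 0.0415 0.2855] yaw -9.07
turn 1 x -0.011
shift 2 x [ 0.      0.     -0.0454]
shift 5 x [ 0.0217 -0.0587 -0.    ]
shift 5 x [ 0.0573 -0.     -0.    ]
shift 4 x [-0.     -0.      0.0583]
```

>>> move_arm([
  [[0,0,0,-0.0454,0],[0,0,0,-0.0454,0],[0,0.0217,-0.0587,0,0],[0,0.0217,-0.0587,0,0],[0,0.0217,-0.0587,0,0]],
])

```text
time: 22.33
tool_pos: [0.534, 0.0971, 0.3386]
tool_rot: [-0.001, 0.761, 0.649, -0.001]
contact_force: [-0.4, 0.5, 0.6]
gripper_width: 0.296
grasp_force: 0.0
```

>>> move_arm([
  [[0,0.0217,-0.0587,0,0],[0,0.0217,-0.0587,0,0],[0,0.0573,0,0,0],[0,0.0573,0,0,0],[0,0.0573,0,0,0]],
])

```text
time: 22.75
tool_pos: [0.4847, 0.2366, 0.3387]
tool_rot: [-0.0, 0.761, 0.649, -0.001]
contact_force: [1.0, -0.2, 0.2]
gripper_width: 0.001
grasp_force: 0.0
```

>>> move_arm([
  [[0,0.0573,0,0,0],[0,0.0573,0,0,0],[0,0,0,0,0],[0,0,0,0,0]],
])

```text
time: 23.08
tool_pos: [0.4963, 0.3045, 0.3377]
tool_rot: [-0.001, 0.76, 0.65, -0.003]
contact_force: [-1.0, 0.0, -0.6]
gripper_width: -0.002
grasp_force: 0.0
```

Run:
```python
from go import *
plan((*chest(-85,212),0.20,-9.0))
grab("top","t8"); c,im=grab("scene"); cv2.imwrite("pics/s8.png",cv2.resize(im[60:260,120:340],None,fx=2.5,fy=2.5))
```

```text
at [0.4963 0.3045 0.3377] yaw -8.91
turn 1 x 0.015
shift 4 x [-0.0005  0.0001  0.0574]
```

View pics/s8.png

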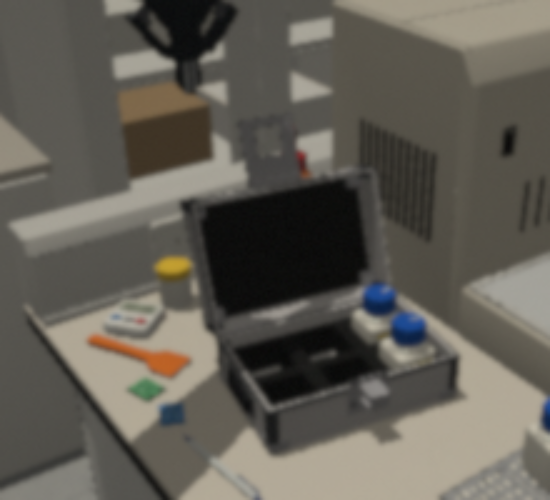

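>>> move_arm([
  [[0,0,-0.008,0.05,0],[0,0,0,0.06,0],[0,0,0,0.06,0],[0,0,0,0.06,0],[0,0,0,0,0]],
])

```text
time: 23.6
tool_pos: [0.488, 0.3005, 0.1932]
tool_rot: [-0.002, 0.762, 0.648, -0.008]
contact_force: [-1.0, -0.7, -1.6]
gripper_width: 0.001
grasp_force: 0.0
```

>>> move_arm([
  [[0,-0.025,0,0,0],[0,-0.025,0,0,0],[0,-0.025,0,0,0],[0,-0.025,0,0,0]],
])

```text
time: 23.93
tool_pos: [0.4862, 0.2457, 0.2099]
tool_rot: [0.001, 0.761, 0.649, 0.007]
contact_force: [1.1, 6.5, 5.0]
gripper_width: -0.0
grasp_force: 3.2
```

```bash
python3 t.py
```

```text
[0.4862 0.2457 0.2099] yaw -9.11 F [1.1 6.5 5. ] T [ 0.861 -0.167  0.003] w -0.000
```

>>> move_arm([
  [[0,-0.03,0,0,0],[0,-0.03,0,0,0],[0,-0.03,0,0,0],[0,-0.03,0,0,0]],
])

```text
time: 24.27
tool_pos: [0.4749, 0.1732, 0.2101]
tool_rot: [0.002, 0.761, 0.649, 0.006]
contact_force: [1.8, 2.8, 4.1]
gripper_width: 0.002
grasp_force: 2.3
```

```bash
python3 t.py
```

```text
[0.4749 0.1732 0.2101] yaw -9.13 F [1.8 2.8 4.1] T [ 0.548 -0.287  0.026] w 0.002
```

>>> move_arm([
  [[0,-0.03,0,0,0],[0,-0.03,0,0,0],[0,0,0,0,0]],
])

```text
time: 24.52
tool_pos: [0.4673, 0.1352, 0.2068]
tool_rot: [0.002, 0.762, 0.647, 0.002]
contact_force: [0.4, 0.0, 0.5]
gripper_width: 0.0
grasp_force: 0.0
```

```bash
python3 t.py
python3 - <<'E'
from h import *
a,im=grab("scene"); b,it=grab("top")
cv2.imwrite("pics/s9.png",np.hstack([cv2.resize(im[60:260,120:340],(440,400)),cv2.resize(it[115:245,160:290],(360,400))]))
E
```

```text
[0.4673 0.1352 0.2068] yaw -9.31 F [0.4 0.  0.5] T [ 0.002 -0.024 -0.004] w 0.000
```

View pics/s9.png

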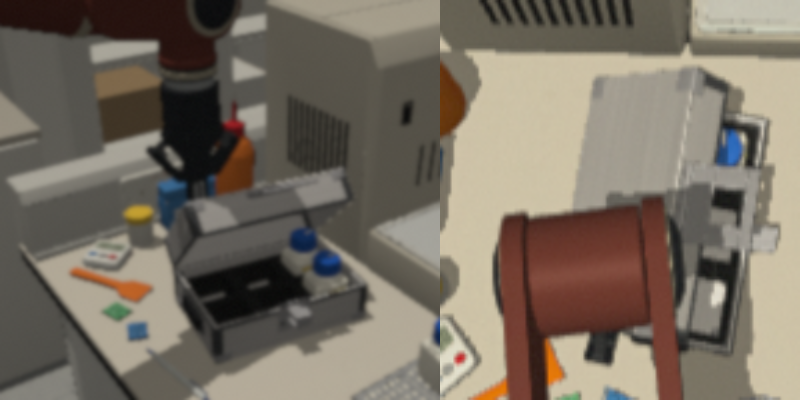

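>>> move_arm([
  [[0,-0.03,0,0.005,0],[0,-0.03,0,0.01,0],[0,-0.03,0,0.015,0],[0,-0.03,0,0.015,0],[0,-0.02,0,0.015,0]],
])

```text
time: 25.03
tool_pos: [0.4534, 0.0547, 0.1678]
tool_rot: [0.001, 0.761, 0.649, 0.001]
contact_force: [0.6, 0.7, 0.9]
gripper_width: -0.0
grasp_force: 0.4
```

```bash
python3 t.py
```

```text
[0.4534 0.0547 0.1678] yaw -9.09 F [0.6 0.7 0.9] T [ 0.205 -0.044  0.017] w -0.000
```

>>> move_arm([
  [[0,-0.01,0,0.015,0],[0,0,0,0.015,0],[0,0,0,0.015,0],[0,0,0,0,0]],
])

```text
time: 25.37
tool_pos: [0.4507, 0.0499, 0.1376]
tool_rot: [-0.001, 0.761, 0.649, -0.001]
contact_force: [-0.8, -0.4, -0.0]
gripper_width: -0.001
grasp_force: 0.0
```

```bash
python3 t.py; python3 -c "
from go import *
p=pose()[0]; d=p[:2]-C0; print(np.array([[np.cos(A),np.sin(A)],[-np.sin(A),np.cos(A)]])@d)"
```

```text
[0.4507 0.0499 0.1376] yaw -9.06 F [-0.8 -0.4 -0. ] T [-0.006  0.076  0.041] w -0.001
[-0.09029278 -0.04526773]
```

>>> move_arm([
  [[0,0,0,0.004,0],[0,0,0,0.004,0],[0,0,0,0,0]],
])

```text
time: 25.62
tool_pos: [0.4519, 0.0499, 0.1369]
tool_rot: [-0.001, 0.761, 0.649, -0.001]
contact_force: [-8.1, 0.2, 11.7]
gripper_width: -0.005
grasp_force: 6.0
```

```bash
python3 t.py
python3 - <<'E'
from h import *
a,im=grab("scene"); b,it=grab("top")
cv2.imwrite("pics/s10.png",np.hstack([cv2.resize(im[110:230,180:320],(440,377),interpolation=2),cv2.resize(it[125:245,170:290],(360,377),interpolation=2)]))
E
```

```text
[0.4519 0.0499 0.1369] yaw -9.03 F [-8.1  0.2 11.7] T [0.07  1.338 0.015] w -0.005
```

View pics/s10.png

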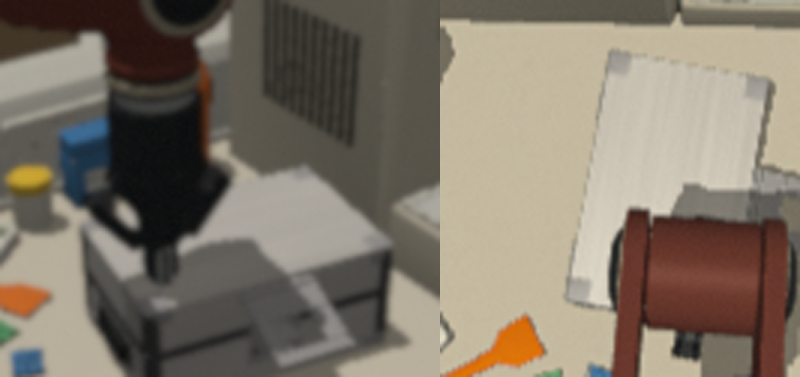

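Run:
```python
from go import *
p=pose()[0]
plan((p[0],p[1],0.22,-9.0),(*chest(-31,-140),0.22,None),(*chest(-31,-140),0.082,None),(*chest(-31,-97),0.082,None),nmin=3)
```

```text
at [0.4518 0.0499 0.1369] yaw -9.03
turn 1 x -0.005
shift 3 x [ 0.      0.     -0.0462]
shift 3 x [-0.0527  0.0323  0.    ]
shift 4 x [-0.      0.      0.0575]
shift 3 x [0.0239 0.     0.    ]
```

>>> move_arm([
  [[0,0,0,-0.0462,0],[0,0,0,-0.0462,0],[0,0,0,-0.0462,0],[0,-0.0527,0.0323,0,0],[0,-0.0527,0.0323,0,0]],
])

```text
time: 26.13
tool_pos: [0.482, -0.0186, 0.2215]
tool_rot: [0.003, 0.759, 0.651, 0.002]
contact_force: [0.7, 0.4, -1.1]
gripper_width: 0.003
grasp_force: 0.0
```

>>> move_arm([
  [[0,-0.0527,0.0323,0,0],[0,0,0,0,0],[0,0,0,0,0]],
])

```text
time: 26.38
tool_pos: [0.4948, -0.0545, 0.2182]
tool_rot: [-0.0, 0.762, 0.648, 0.0]
contact_force: [-0.5, -0.1, -0.3]
gripper_width: -0.001
grasp_force: 0.0
```

Run:
```python
from go import *
p=pose()[0]
plan((*chest(-31,-140),0.12,-9.0),(*chest(-31,-140),0.082,None),(*chest(-31,-97),0.082,None),nmin=3)
grab("top","t11"); grab("scene","s11"); grab("wrist","w11")
```

```text
at [ 0.4948 -0.0545  0.2182] yaw -9.22
turn 1 x -0.037
shift 3 x [ 0.0008 -0.0003  0.0545]
shift 3 x [ 0.     -0.      0.0212]
shift 3 x [ 0.0239 -0.     -0.    ]
```

View pics/w11.png

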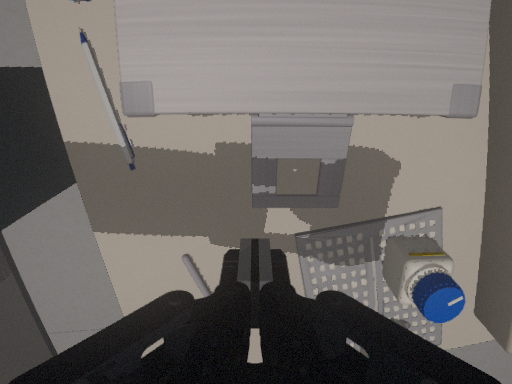

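Run:
```python
from go import *
c=get_calibration("wrist")
w=onz(c,[[124,114],[477,115]],0.112)[:,:2]; print(w)
R=np.array([[np.cos(A),np.sin(A)],[-np.sin(A),np.cos(A)]])
print((w-C0)@R.T*1000, np.degrees(np.arctan2(*(w[1]-w[0])[::-1])))
w=onz(c,[[251,120],[352,120]],0.102)[:,:2]; print((w-C0)@R.T*1000)
```

```text
[[ 0.41585338  0.01877948]
 [ 0.65186219 -0.01775749]]
[[-119.87677629  -81.47648613]
 [ 118.94202485  -80.64371903]] -8.800209002577049
[[-35.79665995 -87.45546667]
 [ 33.98258148 -87.10401601]]
```

>>> move_arm([
  [[0,0,-0.001,0.05,0],[0,0,0,0.05,0],[0,0,0,0.045,0],[0,0,0,0.025,0],[0,0,0,0.02,0]],
])

```text
time: 26.95
tool_pos: [0.4922, -0.0518, 0.1018]
tool_rot: [-0.001, 0.76, 0.65, -0.001]
contact_force: [-0.0, 0.2, -0.2]
gripper_width: -0.0
grasp_force: 0.3
```

>>> move_arm([
  [[0,0,0,0.015,0],[0,0,0,0.02,0],[0,0,0,0,0]],
])

```text
time: 27.2
tool_pos: [0.4927, -0.0529, 0.0813]
tool_rot: [-0.001, 0.761, 0.649, -0.001]
contact_force: [0.7, -0.1, -0.5]
gripper_width: 0.006
grasp_force: 0.0
```

```bash
python3 t.py
python3 - <<'E'
from go import *
plan((*chest(-31,-97),0.082,None),nmin=3)
E
```

```text
[ 0.4927 -0.0529  0.0813] yaw -9.06 F [ 0.7 -0.1 -0.5] T [0.015 0.043 0.   ] w 0.006
at [ 0.4927 -0.0529  0.0813] yaw -9.06
shift 3 x [ 0.024   0.001  -0.0004]
```

>>> move_arm([
  [[0,0.024,0,0,0],[0,0.024,0,0,0],[0,0.022,0,0,0],[0,0,0,0,0],[0,0,0,0,0]],
])

```text
time: 27.62
tool_pos: [0.5007, -0.0133, 0.084]
tool_rot: [0.002, 0.76, 0.649, -0.001]
contact_force: [-1.7, -6.2, 0.1]
gripper_width: 0.003
grasp_force: 3.9
```

```bash
python3 t.py; python3 -c "
from go import *
print((np.array([[np.cos(A),np.sin(A)],[-np.sin(A),np.cos(A)]])@(pose()[0][:2]-C0)))"
```

```text
[ 0.5007 -0.0133  0.084 ] yaw -9.01 F [-1.7 -6.2  0.1] T [-0.937  0.279 -0.022] w 0.003
[-0.03106119 -0.09985818]
```

>>> move_arm([
  [[0,0.005,0,0,0],[0,0.005,0,0,0],[0,0,0,0,0],[0,0,0,0,0]],
])

```text
time: 27.95
tool_pos: [0.5008, -0.0128, 0.0841]
tool_rot: [0.005, 0.76, 0.649, -0.006]
contact_force: [-6.8, -27.2, 2.5]
gripper_width: -0.003
grasp_force: 13.4
```

```bash
python3 t.py; python3 -c "
from go import *
print((np.array([[np.cos(A),np.sin(A)],[-np.sin(A),np.cos(A)]])@(pose()[0][:2]-C0)))"
```

```text
[ 0.5008 -0.0128  0.0841] yaw -9.01 F [ -6.8 -27.2   2.5] T [-3.993  0.971 -0.057] w -0.003
[-0.03102566 -0.09938036]
```

>>> move_arm([
  [[0,-0.03,0,0,0],[0,-0.05,0,0,0],[0,0,0,-0.06,0],[0,0,0,-0.06,0],[0,-0.03,0,-0.06,0]],
])

```text
time: 28.37
tool_pos: [0.4906, -0.0703, 0.1926]
tool_rot: [-0.001, 0.76, 0.649, 0.0]
contact_force: [0.2, 0.3, -0.7]
gripper_width: 0.001
grasp_force: 0.0
```

>>> move_arm([
  [[0,-0.06,0,-0.03,0],[0,-0.06,0,0,0],[0,0,0,0,0],[0,0,0,0,0]],
])

```text
time: 28.7
tool_pos: [0.4796, -0.1438, 0.2103]
tool_rot: [0.001, 0.762, 0.648, 0.001]
contact_force: [-0.4, 0.9, -0.1]
gripper_width: -0.002
grasp_force: 0.0
```

Run:
```python
from go import *; from caps import *
print(pose()[0])
c,im=grab("wrist","w12"); ct,it=grab("top","t12"); grab("scene","s12")
for k,(cc,i) in dict(w=(c,im),t=(ct,it)).items():
  for ce,a,m in blobs(i,(0,150,70),(6,255,255),15)+blobs(i,(174,150,70),(180,255,255),15): 
    pts=np.argwhere(m)[:,::-1].astype(np.float32); r=cv2.minAreaRect(pts); b=cv2.boxPoints(r)
    print(k,"red",ce.round(1),a,onz(cc,ce,0.01).round(4),r[1]); L=sorted([(b[0]+b[1])/2,(b[1]+b[2])/2,(b[2]+b[3])/2,(b[3]+b[0])/2],key=lambda q:-np.linalg.norm(q-np.array(r[0])))[:2]; print(np.array(L).round(1).tolist(),onz(cc,L,0.008).round(4).tolist())
# pin shaft: grey-bright region candidates near
print(im[230:300:10,200:330:10].mean(2).astype(int))
```

```text
[ 0.47960231 -0.14378345  0.2103305 ]
w red [241.7 239.2] 317 [[ 0.4518 -0.2227  0.01  ]] (11.416091918945312, 42.338096618652344)
[[263.6000061035156, 232.6999969482422], [223.60000610351562, 246.60000610351562]] [[0.4754, -0.2199, 0.008], [0.4309, -0.2292, 0.008]]
t red [137.6 134.9] 17 [[0.7168 0.4377 0.01  ]] (11.66486930847168, 3.771348714828491)
[[136.10000610351562, 129.1999969482422], [139.1999969482422, 140.5]] [[0.7362, 0.4445, 0.008], [0.6985, 0.4323, 0.008]]
t red [143.5 130.3] 23 [[0.7324 0.4192 0.01  ]] (10.0, 5.0)
[[139.0, 130.5], [149.0, 130.5]] [[0.7321, 0.4348, 0.008], [0.7328, 0.4018, 0.008]]
t red [342.7 179.5] 22 [[ 0.5827 -0.2347  0.01  ]] (6.0, 8.0)
[[347.0, 180.0], [339.0, 180.0]] [[0.5818, -0.2492, 0.008], [0.5813, -0.2231, 0.008]]
t red [352.  182.1] 23 [[ 0.5749 -0.265   0.01  ]] (6.324554920196533, 8.22192096710205)
[[356.0, 181.0], [348.20001220703125, 183.60000610351562]] [[0.5792, -0.2785, 0.008], [0.5701, -0.253, 0.008]]
t red [337.7 186.9] 18 [[ 0.5584 -0.2183  0.01  ]] (9.21745777130127, 4.706787586212158)
[[336.6000061035156, 183.10000610351562], [3
[... 4783 characters left out ...]
64)
[[308.79998779296875, 372.79998779296875], [311.70001220703125, 382.79998779296875]] [[-0.02, -0.1272, 0.008], [-0.0496, -0.1362, 0.008]]
t red [143.4 134.5] 105 [[0.7185 0.419  0.01  ]] (12.727922439575195, 9.899494171142578)
[[138.5, 129.5], [147.5, 138.5]] [[0.7355, 0.4366, 0.008], [0.7058, 0.4053, 0.008]]
[[131 104 151 127  95  88  45  94  99  99 127  94  84]
 [151 122 153  52  74  69  65  96  98  95  99  99  83]
 [153 140 136  41  66  64  65  46  37 151 151  97  83]
 [154 151 153  42  68  62  62  61  38 152 151 153  85]
 [152 152 153  37  64  48  60  61  35 150 150 151 133]
 [153 152  63  35  70  47  69  67  30 114 150 151  93]
 [152 153  36  33  25  40  44  24  30  28 151 150 117]]
```

Run:
```python
from go import *
plan((0.4603,-0.2231,0.16,101.8))
```

```text
at [ 0.4793 -0.1414  0.2085] yaw -9.05
turn 19 x -0.972
shift 3 x [ 0.0196 -0.0423  0.0269]
```

>>> move_arm([
  [[50,0,0,0,-0.972],[50,0,0,0,-0.972],[50,0,0,0,-0.972],[50,0,0,0,-0.972],[50,0,0,0,-0.972]],
])

```text
time: 29.27
tool_pos: [0.4794, -0.1408, 0.2082]
tool_rot: [-0.001, 0.57, 0.822, -0.0]
contact_force: [0.9, -0.3, -0.1]
gripper_width: 0.498
grasp_force: 0.0
```

>>> move_arm([
  [[50,0,0,0,-0.972],[50,0,0,0,-0.972],[50,0,0,0,-0.972],[50,0,0,0,-0.972],[50,0,0,0,-0.972]],
])

```text
time: 29.68
tool_pos: [0.4794, -0.1408, 0.2082]
tool_rot: [-0.001, 0.345, 0.939, 0.0]
contact_force: [-0.2, 0.7, 0.1]
gripper_width: 0.5
grasp_force: 0.0
```

>>> move_arm([
  [[50,0,0,0,-0.972],[50,0,0,0,-0.972],[50,0,0,0,-0.972],[50,0,0,0,-0.972],[50,0,0,0,-0.972]],
])

```text
time: 30.1
tool_pos: [0.4794, -0.1408, 0.2082]
tool_rot: [-0.001, 0.098, 0.995, 0.0]
contact_force: [-0.5, 0.2, -0.4]
gripper_width: 0.499
grasp_force: 0.0
```

>>> move_arm([
  [[50,0,0,0,-0.972],[50,0,0,0,-0.972],[50,0,0,0,-0.972],[50,0,0,0,-0.972],[50,0,0,0,0]],
])

```text
time: 30.52
tool_pos: [0.4794, -0.1409, 0.2083]
tool_rot: [-0.0, -0.104, 0.995, 0.0]
contact_force: [0.3, 1.4, 0.0]
gripper_width: 0.495
grasp_force: 0.0
```

```bash
cat > red.py <<'E'
from go import *; from caps import *
def red(save=None):
  c,im=grab("wrist",save)
  out=[]
  for ce,a,m in blobs(im,(0,150,70),(6,255,255),60)+blobs(im,(174,150,70),(180,255,255),60):
    pts=np.argwhere(m)[:,::-1].astype(np.float32); r=cv2.minAreaRect(pts); b=cv2.boxPoints(r)
    L=sorted([(b[0]+b[1])/2,(b[1]+b[2])/2,(b[2]+b[3])/2,(b[3]+b[0])/2],key=lambda q:-np.linalg.norm(q-np.array(r[0])))[:2]
    w=onz(c,L,0.008); w=w[np.argsort(w[:,0])]; d=w[1]-w[0]
    print("red",ce.round(1),a,np.round(r[1],1),w[:,:2].round(4).tolist(),"len %.4f ang %.1f"%(np.linalg.norm(d),np.degrees(np.arctan2(d[1],d[0]))))
  return c,im
E
python3 - <<'E'
from red import *
plan((0.4603,-0.2231,0.16,101.8)); red("w13")
E
```

```text
at [ 0.4794 -0.1409  0.2083] yaw 101.93
turn 1 x 0.021
shift 3 x [ 0.0197 -0.0425  0.0268]
red [171.8 121. ] 555 [47.7 12.5] [[0.4321, -0.2295], [0.4757, -0.2201]] len 0.0446 ang 12.2
```

>>> move_arm([
  [[50,0.0197,-0.0425,0.0268,-0.05],[50,0.0197,-0.0425,0.0268,0],[50,0.0182,-0.0425,0.0268,0],[50,0,0,0,0],[50,0,0,0,0]],
])

```text
time: 30.98
tool_pos: [0.4606, -0.2242, 0.1593]
tool_rot: [-0.001, -0.103, 0.995, 0.001]
contact_force: [0.1, 0.2, -0.3]
gripper_width: 0.503
grasp_force: 0.0
```

Run:
```python
from red import *
plan((0.4614,-0.2232,0.05,102.2),nmin=4); red("w14")
```

```text
at [ 0.4606 -0.2242  0.1593] yaw 101.81
turn 1 x -0.064
shift 4 x [-0.0004  0.0003  0.0455]
red [255.2 173.5] 730 [53.6 14.1] [[0.4326, -0.2298], [0.4773, -0.218]] len 0.0462 ang 14.8
```

>>> move_arm([
  [[50,-0.0004,0.0006,0.0455,-0.25],[50,-0.0004,0.0006,0.0455,0],[50,-0.0004,0.0006,0.0455,0],[50,-0.0004,0.0006,0.0455,0],[50,0,0,0,0]],
])

```text
time: 31.45
tool_pos: [0.4592, -0.2193, 0.0468]
tool_rot: [-0.003, -0.118, 0.993, 0.003]
contact_force: [-0.3, 1.9, -0.9]
gripper_width: 0.498
grasp_force: 0.0
```

Run:
```python
from red import *
plan((0.4617,-0.2226,0.028,None),nmin=2)
```

```text
at [ 0.4592 -0.2193  0.0468] yaw 103.55
shift 2 x [-0.0014 -0.0032  0.0157]
```

>>> move_arm([
  [[50,0,0,0.012,0],[50,0,0,0.012,0],[50,0,0,0,0],[50,0,0,0,0],[50,0,0,0,0]],
])

```text
time: 31.87
tool_pos: [0.4629, -0.2233, 0.0385]
tool_rot: [0.001, -0.118, 0.993, -0.001]
contact_force: [-0.7, -0.7, 0.7]
gripper_width: 0.501
grasp_force: 0.0
```

```bash
python3 t.py
```

```text
[ 0.4629 -0.2233  0.0385] yaw 103.51 F [-0.7 -0.7  0.7] T [ 0.052  0.009 -0.054] w 0.501
```

>>> move_arm([
  [[40,0,0,0.009,0],[30,0,0,0.006,0],[30,0,0,0,0],[30,0,0,0,0]],
])

```text
time: 32.2
tool_pos: [0.4616, -0.2226, 0.0277]
tool_rot: [-0.0, -0.118, 0.993, 0.0]
contact_force: [0.6, 0.2, 0.6]
gripper_width: 0.302
grasp_force: 0.0
```

```bash
python3 t.py
```

```text
[ 0.4616 -0.2226  0.0277] yaw 103.50 F [0.6 0.2 0.6] T [-0.055  0.026 -0.007] w 0.302
```

>>> move_arm([
  [[0,0,0,0,0],[0,0,0,0,0],[0,0,0,0,0],[0,0,0,0,0],[0,0,0,0,0]],
])

```text
time: 32.62
tool_pos: [0.462, -0.2228, 0.0282]
tool_rot: [-0.0, -0.118, 0.993, -0.0]
contact_force: [-0.6, 0.3, 1.3]
gripper_width: 0.124
grasp_force: 60.2
```

```bash
python3 t.py
```

```text
[ 0.462  -0.2228  0.0282] yaw 103.51 F [-0.6  0.3  1.3] T [-0.015  0.093 -0.029] w 0.124
```

>>> move_arm([
  [[0,0,0,-0.02,0],[0,0,0,-0.06,0],[0,0,0,-0.06,0],[0,0,0,-0.06,0],[0,0,0,-0.06,0]],
])

```text
time: 33.03
tool_pos: [0.4617, -0.2226, 0.1866]
tool_rot: [0.0, -0.118, 0.993, -0.0]
contact_force: [-0.2, 0.2, -0.3]
gripper_width: 0.122
grasp_force: 60.0
```

>>> move_arm([
  [[0,0,0,0,0.987],[0,0,0,0,0.987],[0,0,0,0,0.987],[0,0,0,0,0.987],[0,0,0,0,0.987]],
])

```text
time: 33.45
tool_pos: [0.462, -0.2228, 0.1851]
tool_rot: [0.001, 0.143, 0.99, -0.0]
contact_force: [0.2, 0.5, -1.1]
gripper_width: 0.119
grasp_force: 60.0
```

>>> move_arm([
  [[0,0,0,0,0.987],[0,0,0,0,0.987],[0,0,0,0,0.987],[0,0,0,0,0.987],[0,0,0,0,0.987]],
])

```text
time: 33.87
tool_pos: [0.462, -0.2228, 0.185]
tool_rot: [0.0, 0.391, 0.921, -0.0]
contact_force: [-0.2, -0.3, -1.0]
gripper_width: 0.118
grasp_force: 60.1
```

>>> move_arm([
  [[0,0,0,0,0.987],[0,0,0,0,0.987],[0,0,0,0,0.987],[0,0,0,0,0.987],[0,0,0,0,0.987]],
])

```text
time: 34.28
tool_pos: [0.462, -0.2228, 0.185]
tool_rot: [0.0, 0.613, 0.79, 0.0]
contact_force: [-1.1, -0.4, -0.2]
gripper_width: 0.119
grasp_force: 60.1
```

>>> move_arm([
  [[0,0,0,0,0.987],[0,0,0,0,0.987],[0,0,0,0,0.987],[0,0,0,0,0.987],[0,0,0,0,0]],
])

```text
time: 34.7
tool_pos: [0.462, -0.2228, 0.1849]
tool_rot: [0.0, 0.761, 0.649, 0.0]
contact_force: [-0.0, -0.0, -0.5]
gripper_width: 0.118
grasp_force: 60.1
```

```bash
python3 t.py
python3 - <<'E'
from go import *
plan((*chest(-135,-139.7),0.18,-8.9),(*chest(-135,-139.7),0.0772,None))
E
```

```text
[ 0.462  -0.2228  0.1849] yaw -9.10 F [-0.  -0.  -0.5] T [-0.041  0.016  0.023] w 0.118
at [ 0.462  -0.2228  0.1849] yaw -9.10
turn 1 x -0.033
shift 5 x [ 0.0578 -0.0327  0.0016]
shift 3 x [-0.     -0.      0.0572]
```

>>> move_arm([
  [[0,0.0578,-0.0327,0.0016,-0.033],[0,0.0578,-0.0327,0.0016,0],[0,0.0578,-0.0327,0.0016,0],[0,0.0578,-0.0327,0.0016,0],[0,0.0578,-0.0327,0.0016,0]],
])

```text
time: 35.12
tool_pos: [0.3908, -0.035, 0.1797]
tool_rot: [0.0, 0.759, 0.651, 0.0]
contact_force: [0.2, 1.0, 0.1]
gripper_width: 0.118
grasp_force: 60.0
```

>>> move_arm([
  [[0,0,0,0,0],[0,0,0,0.04,0],[0,0,0,0.04,0],[0,0,0,0.04,0],[0,0,0,0.03,0]],
])

```text
time: 35.53
tool_pos: [0.3911, -0.0361, 0.0881]
tool_rot: [-0.0, 0.758, 0.652, -0.0]
contact_force: [-0.2, 0.3, -0.7]
gripper_width: 0.116
grasp_force: 60.0
```

>>> move_arm([
  [[0,0,0,0,0],[0,0,0,0,0],[0,0,0,0,0]],
])

```text
time: 35.78
tool_pos: [0.3926, -0.0367, 0.0908]
tool_rot: [0.001, 0.759, 0.651, 0.001]
contact_force: [-0.1, -0.2, -0.4]
gripper_width: 0.121
grasp_force: 60.0
```

```bash
python3 t.py
python3 - <<'E'
from go import *
plan((*chest(-135,-139.7),0.0772,-8.9))
c,im=grab("wrist","w15"); grab("top","t15"); grab("scene","s15")
X=lambda x,y,z: [*chest(x,y),z/1000]
print(proj(c,[X(-120,-80,112),X(120,-80,112),X(-12,-110,62),X(12,-110,62),X(-45.5,-97.5,62),X(-135,-97.5,62)]).round(1).tolist())
cv2.imwrite("pics/w15b.png",cv2.resize(im[40:290,100:433],(799,600)))
E
```

```text
[ 0.3926 -0.0367  0.0908] yaw -8.76 F [-0.1 -0.2 -0.4] T [-0.017 -0.005  0.026] w 0.121
at [ 0.3926 -0.0367  0.0908] yaw -8.76
turn 1 x 0.024
shift 1 x [ 0.0004 -0.0015  0.0227]
[[310.1, 153.7], [549.9, 177.0], [506.4, 193.4], [546.4, 193.4], [448.9, 168.1], [256.9, 166.7]]
```

View pics/w15b.png

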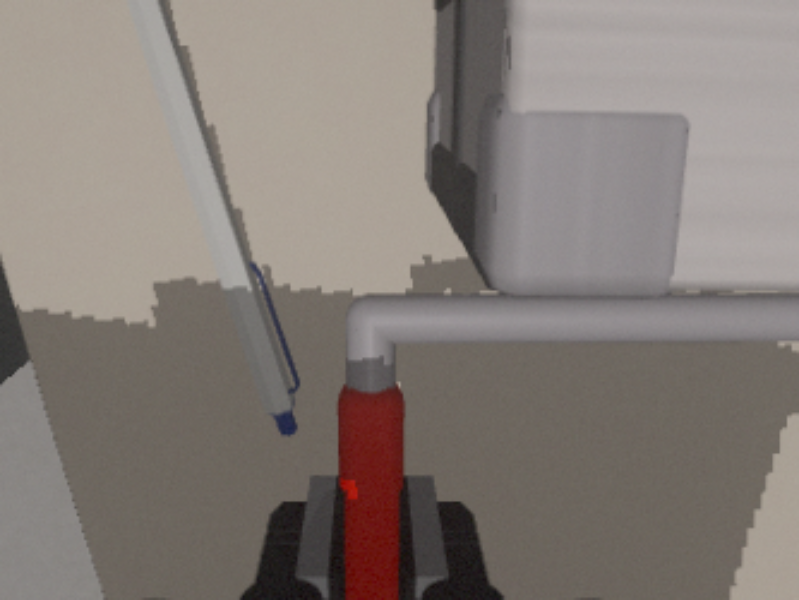

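Run:
```python
from go import *
c=get_calibration("wrist")
R=np.array([[np.cos(A),np.sin(A)],[-np.sin(A),np.cos(A)]])
uv=np.array([[375,318],[600,318],[780,317.5]])/2.4+[100,40]
print(((onz(c,uv,0.0686)[:,:2]-C0)@R.T*1000).round(1))
uv=np.array([[520,293],[660,292]])/2.4+[100,40]
print(((onz(c,uv,0.112)[:,:2]-C0)@R.T*1000).round(1))
print(((pose()[0][:2]-C0)@R.T*1000).round(1))
im=cv2.imread("pics/w15.png"); g=im.mean(2)
for u in (300,350,400,450,490): print(u,g[150:190,u].astype(int).tolist())
```

```text
[[-135.   -98.4]
 [ -94.1  -98.2]
 [ -60.   -97.9]]
[[-117.5  -82.6]
 [ -99.9  -82.4]]
[-133.8 -139.9]
300 [68, 59, 55, 49, 69, 93, 102, 103, 105, 105, 104, 146, 115, 89, 103, 114, 120, 125, 130, 135, 138, 146, 150, 153, 150, 146, 142, 141, 134, 133, 128, 119, 109, 104, 102, 103, 103, 103, 105, 103]
350 [140, 142, 142, 144, 142, 140, 136, 133, 128, 127, 121, 118, 115, 95, 99, 116, 123, 128, 133, 135, 139, 141, 144, 147, 142, 142, 143, 139, 134, 131, 128, 118, 103, 101, 104, 103, 103, 106, 101, 104]
400 [167, 165, 167, 168, 169, 165, 163, 154, 143, 134, 120, 104, 113, 93, 107, 116, 123, 127, 132, 136, 140, 142, 142, 144, 142, 141, 139, 138, 136, 128, 126, 115, 103, 103, 103, 104, 106, 104, 106, 105]
450 [167, 166, 167, 166, 165, 164, 162, 161, 152, 142, 131, 127, 153, 160, 130, 109, 116, 118, 128, 131, 135, 138, 137, 139, 140, 138, 134, 132, 128, 136, 150, 158, 161, 158, 158, 159, 157, 159, 157, 158]
490 [163, 163, 164, 163, 164, 165, 164, 163, 158, 147, 138, 125, 85, 83, 86, 80, 82, 85, 86, 91, 93, 99, 102, 111, 115, 121, 122, 125, 125, 131, 133, 130, 112, 80, 81, 78, 79, 77, 75, 116]
```

>>> move_arm([
  [[0,0,0,0.0115,0],[0,0,0,0.0112,0],[0,0,0,0,0],[0,0,0,0,0],[0,0,0,0,0]],
])

```text
time: 36.35
tool_pos: [0.3915, -0.0363, 0.0755]
tool_rot: [-0.0, 0.759, 0.651, -0.0]
contact_force: [-0.5, 0.1, -1.7]
gripper_width: 0.12
grasp_force: 60.0
```

```bash
python3 t.py
```

```text
[ 0.3915 -0.0363  0.0755] yaw -8.81 F [-0.5  0.1 -1.7] T [ 0.018  0.019 -0.015] w 0.120
```

>>> move_arm([
  [[0,0,0,-0.002,0],[0,0,0,0,0],[0,0,0,0,0],[0,0,0,0,0]],
])

```text
time: 36.68
tool_pos: [0.3918, -0.0364, 0.0771]
tool_rot: [0.0, 0.759, 0.651, 0.0]
contact_force: [0.2, 1.7, -1.0]
gripper_width: 0.121
grasp_force: 60.0
```

```bash
python3 t.py
```

```text
[ 0.3918 -0.0364  0.0771] yaw -8.81 F [ 0.2  1.7 -1. ] T [ 0.001  0.035 -0.051] w 0.121
```

>>> move_arm([
  [[0,0,0.02,0,0],[0,0,0.02,0,0],[0,0,0.015,0,0],[0,0,0.01,0,0],[0,0,0,0,0]],
])

```text
time: 37.1
tool_pos: [0.4312, -0.0425, 0.0772]
tool_rot: [0.0, 0.759, 0.651, 0.0]
contact_force: [0.0, 0.2, -0.6]
gripper_width: 0.119
grasp_force: 60.0
```

```bash
python3 t.py
```

```text
[ 0.4312 -0.0425  0.0772] yaw -8.81 F [ 0.   0.2 -0.6] T [0.024 0.034 0.027] w 0.119
```

>>> move_arm([
  [[0,0,0.02,0,0],[0,0,0.02,0,0],[0,0,0.02,0,0],[0,0,0.02,0,0],[0,0,0.02,0,0]],
])

```text
time: 37.52
tool_pos: [0.4895, -0.0514, 0.0767]
tool_rot: [-0.0, 0.759, 0.651, -0.0]
contact_force: [1.0, 0.8, -0.2]
gripper_width: 0.119
grasp_force: 60.0
```

>>> move_arm([
  [[0,0,0.01,0,0],[0,0,0.01,0,0],[0,0,0,0,0],[0,0,0,0,0]],
])

```text
time: 37.85
tool_pos: [0.501, -0.0532, 0.0767]
tool_rot: [-0.0, 0.759, 0.651, -0.0]
contact_force: [0.7, 0.2, -1.1]
gripper_width: 0.119
grasp_force: 60.0
```

```bash
python3 t.py; python3 -c "
from go import *
print((np.array([[np.cos(A),np.sin(A)],[-np.sin(A),np.cos(A)]])@(pose()[0][:2]-C0)))"
```

```text
[ 0.501  -0.0532  0.0767] yaw -8.81 F [ 0.7  0.2 -1.1] T [-0.041  0.011 -0.043] w 0.119
[-0.02453048 -0.13928823]
```

Elbow now near x = −24.5; push on gently until it bears.

>>> move_arm([
  [[0,0,0.006,0,0],[0,0,0.004,0,0],[0,0,0,0,0],[0,0,0,0,0]],
])

```text
time: 38.18
tool_pos: [0.5073, -0.0543, 0.0769]
tool_rot: [-0.0, 0.759, 0.651, -0.0]
contact_force: [-0.2, -0.0, -1.0]
gripper_width: 0.12
grasp_force: 60.0
```

```bash
python3 t.py
```

```text
[ 0.5073 -0.0543  0.0769] yaw -8.81 F [-0.2 -0.  -1. ] T [-0.046  0.001  0.002] w 0.120
```

>>> move_arm([
  [[0,0,0.003,0,0],[0,0,0,0,0],[0,0,0,0,0]],
])

```text
time: 38.43
tool_pos: [0.5089, -0.0545, 0.0768]
tool_rot: [-0.0, 0.759, 0.651, -0.0]
contact_force: [-0.9, -0.5, -0.9]
gripper_width: 0.12
grasp_force: 60.1
```

```bash
python3 t.py; python3 -c "
from go import *
print((np.array([[np.cos(A),np.sin(A)],[-np.sin(A),np.cos(A)]])@(pose()[0][:2]-C0)))"
```

```text
[ 0.5089 -0.0545  0.0768] yaw -8.81 F [-0.9 -0.5 -0.9] T [0.005 0.084 0.022] w 0.120
[-0.01655605 -0.13927444]
```

>>> move_arm([
  [[0,0,0.004,0,0],[0,0,0,0,0],[0,0,0,0,0]],
])

```text
time: 38.68
tool_pos: [0.5094, -0.0546, 0.0763]
tool_rot: [-0.002, 0.759, 0.651, -0.002]
contact_force: [-7.8, 1.2, 5.3]
gripper_width: 0.116
grasp_force: 60.7
```

```bash
python3 t.py
```

```text
[ 0.5094 -0.0546  0.0763] yaw -8.76 F [-7.8  1.2  5.3] T [0.205 1.343 0.223] w 0.116
```

>>> move_arm([
  [[0,0,-0.002,0,0],[30,0,0,0,0],[45,0,0,0,0],[45,0,0,0,0],[45,0,0,0,0]],
])

```text
time: 39.1
tool_pos: [0.5108, -0.0548, 0.0773]
tool_rot: [0.0, 0.759, 0.651, 0.0]
contact_force: [0.3, -0.2, 0.9]
gripper_width: 0.446
grasp_force: 0.0
```

>>> move_arm([
  [[45,0,0,-0.03,0],[45,0,0,-0.05,0],[45,0,0,-0.06,0],[45,0,0,-0.06,0],[45,-0.04,0,-0.03,0]],
])

```text
time: 39.52
tool_pos: [0.5089, -0.0769, 0.2204]
tool_rot: [0.003, 0.758, 0.652, 0.003]
contact_force: [0.7, -0.8, 0.3]
gripper_width: 0.452
grasp_force: 0.0
```

>>> move_arm([
  [[45,-0.05,-0.03,0,0],[45,-0.05,-0.03,0,0],[45,0,0,0,0],[45,0,0,0,0],[45,0,0,0,0]],
])

```text
time: 39.93
tool_pos: [0.4621, -0.1322, 0.215]
tool_rot: [0.0, 0.76, 0.65, 0.0]
contact_force: [0.0, -0.1, 0.4]
gripper_width: 0.45
grasp_force: 0.0
```

```bash
python3 t.py
python3 - <<'E'
from red import *
R=np.array([[np.cos(A),np.sin(A)],[-np.sin(A),np.cos(A)]])
c,im=grab("wrist","w16"); grab("scene","s16"); grab("top","t16")
for ce,a,m in blobs(im,(0,150,60),(6,255,255),60)+blobs(im,(174,150,60),(180,255,255),60):
    pts=np.argwhere(m)[:,::-1].astype(np.float32); r=cv2.minAreaRect(pts)
    print(ce.round(1),a,r, ((onz(c,ce,0.055)[:,:2]-C0)@R.T*1000).round(1))
for ce,a,m in blobs(im,(100,120,60),(125,255,255),300): print("blue",ce.round(1),a,onz(c,ce,0.098).round(4))
X=lambda x,y,z: [*chest(x,y),z/1000]
ct=get_calibration("top"); it=cv2.imread("pics/t16.png")
for ce,a,m in blobs(it,(100,120,80),(125,255,255),40): print("topblue",ce.round(1),a,onz(ct,ce,0.098).round(4))
q=proj(c,[X(72,-97,55),X(40,-97,55),X(-17,-97,55),X(-17,-139,55),X(0,-88,30)]).round().astype(int); print(q.tolist())
g=im.mean(2).astype(int)
for (u,v) in q[:3]: print(u,v,g[max(v-14,0):v+15:2,u].tolist() if 0<=u<512 and 0<=v<384 else None)
E
```

```text
[ 0.4621 -0.1322  0.215 ] yaw -8.84 F [ 0.  -0.1  0.4] T [0.028 0.036 0.022] w 0.450
[285.4  20.6] 245 ((286.29998779296875, 20.400009155273438), (16.76007080078125, 24.981992721557617), 71.56504821777344) [[ -29.2 -100.8]]
blue [479.5 215.6] 2171 [[ 0.6339 -0.1798  0.098 ]]
blue [444.8 317.6] 840 [[ 0.6102 -0.2766  0.098 ]]
topblue [333.1 156.5] 122 [[ 0.6393 -0.1831  0.098 ]]
topblue [146.9 173.9] 433 [[0.5746 0.3751 0.098 ]]
topblue [369.3 167. ] 127 [[ 0.6096 -0.2923  0.098 ]]
topblue [223.9 246.9] 68 [[0.3633 0.1386 0.098 ]]
[[415, 20], [375, 18], [301, 16], [300, 72], [318, 10]]
415 20 [63, 65, 60, 65, 92, 88, 91, 88, 90, 91, 108, 143, 144, 145, 146]
375 18 [65, 66, 63, 64, 90, 91, 91, 92, 93, 94, 100, 148, 148, 147, 110]
301 16 [58, 59, 80, 74, 75, 110, 129, 127, 112, 87, 61, 74, 93, 94, 97]
```

Run:
```python
from red import *
R=np.array([[np.cos(A),np.sin(A)],[-np.sin(A),np.cos(A)]])
c=get_calibration("wrist"); im=cv2.imread("pics/w16.png"); g=im.mean(2).astype(int)
for v in range(2,32,3): print(v,g[v,280:450:5].tolist())
cs=get_calibration("scene"); s=cv2.imread("pics/s16.png")
B=[b for b in blobs(s,(0,150,60),(6,255,255),12)+blobs(s,(174,150,60),(180,255,255),12)]
o1,d1=ray(c,[[285.4,20.6]])
for ce,a,m in B:
    o2,d2=ray(cs,[ce]); M=np.c_[d1[0],-d2[0]]; k,res,_,_=np.linalg.lstsq(M,o2-o1,rcond=None); P=(o1+k[0]*d1[0]+o2+k[1]*d2[0])/2
    print("scene red",ce.round(1),a,"P",P.round(4),((P[:2]-C0)@R.T*1000).round(1),"gap",np.sqrt(res))
```

```text
2 [54, 59, 58, 56, 57, 59, 69, 82, 82, 82, 86, 83, 81, 60, 54, 60, 56, 62, 61, 60, 66, 63, 64, 61, 63, 61, 63, 64, 62, 68, 59, 53, 48, 40]
5 [62, 54, 60, 56, 61, 75, 78, 82, 84, 85, 86, 85, 80, 59, 59, 57, 53, 57, 60, 65, 68, 60, 66, 64, 64, 66, 66, 65, 63, 68, 65, 65, 68, 62]
8 [62, 62, 55, 62, 77, 73, 75, 85, 84, 82, 85, 81, 83, 57, 58, 53, 58, 61, 61, 63, 66, 67, 63, 65, 65, 68, 64, 65, 61, 66, 64, 66, 61, 48]
11 [78, 76, 47, 52, 82, 74, 76, 128, 86, 84, 87, 104, 81, 60, 60, 60, 77, 90, 92, 82, 80, 69, 65, 64, 68, 65, 66, 62, 58, 66, 68, 70, 39, 35]
14 [85, 49, 53, 69, 129, 125, 125, 135, 133, 137, 135, 132, 130, 91, 94, 96, 90, 90, 89, 91, 88, 93, 91, 88, 89, 89, 89, 92, 60, 60, 58, 60, 61, 74]
17 [53, 51, 62, 80, 116, 122, 127, 137, 134, 134, 135, 134, 130, 89, 92, 91, 92, 92, 90, 92, 92, 90, 90, 88, 90, 91, 92, 93, 91, 91, 93, 95, 90, 89]
20 [55, 43, 64, 74, 84, 102, 129, 137, 135, 133, 138, 131, 129, 92, 93, 95, 88, 90, 94, 93, 92, 92, 91, 93, 92, 90, 91, 88, 90, 89, 92, 91, 94, 92]
23 [56, 56, 60, 69, 51, 83, 134, 134, 133, 135, 137, 134, 122, 112, 86, 96, 95, 91, 94, 93, 93,
[... 906 characters left out ...]
ene red [235.8 125.8] 19 P [ 0.4485 -0.04    0.3556] [ -78.4 -134.4] gap [0.05131123]
scene red [ 70.1 161.7] 288 P [ 0.2809 -0.0552  0.4004] [-241.6 -175.6] gap [0.36774313]
scene red [ 60.  179.8] 39 P [ 0.2701 -0.062   0.3847] [-251.2 -184.1] gap [0.39244995]
scene red [261.1 228. ] 40 P [ 0.5067 -0.0112  0.0277] [-25.5 -96.9] gap [0.00368941]
scene red [ 36.3 236.5] 41 P [ 0.2435 -0.0881  0.3432] [-273.4 -214. ] gap [0.45879548]
scene red [ 26.2 342.5] 489 P [ 0.2207 -0.1431  0.2822] [-287.3 -271.9] gap [0.5464312]
scene red [485.5   2.3] 25 P [ 0.5088 -0.2371  0.6216] [  12.  -319.6] gap [0.32503436]
scene red [236.7 123.1] 33 P [ 0.4488 -0.0413  0.3622] [ -77.9 -135.7] gap [0.04913965]
```

>>> move_arm([
  [[45,0,0,0,0],[45,0,0,0,0],[45,0,0,0,0],[45,0,0,0,0],[45,0,0,0,0]],
])

```text
time: 40.5
tool_pos: [0.4619, -0.132, 0.2149]
tool_rot: [-0.0, 0.759, 0.651, -0.0]
contact_force: [0.1, 0.2, 0.7]
gripper_width: 0.455
grasp_force: 0.0
```

Run:
```python
from red import *
s=cv2.cvtColor(grab_frame("scene"),cv2.COLOR_RGB2BGR)
for ce,a,m in blobs(s,(0,150,60),(6,255,255),12):
    if 200<ce[1]<260 and 240<ce[0]<280: print(ce,a)
for ce,a,m in blobs(cv2.imread("pics/s16.png"),(0,150,60),(6,255,255),12):
    if 200<ce[1]<260 and 240<ce[0]<280: print("before",ce,a)
print(job.job_done())
```

```text
[261.075 228.25 ] 40
before [261.1   228.025] 40
the job is handed in; nothing more can be done
None
```

The job is handed in, with no verdict returned. All four caps were tried: the two loose-capped bottles are upright on the tray and the two sound ones are in the chest, turned onto their teeth. The lid is closed, the hasp is down and the pin is through the staple; its handle swung down on release, leaving the elbow an estimated 22 mm from the staple's centre.

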